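Slide the tin round the guide rails and home under the warming head

TASK

Slide the oblong tin along its guide rails, round the corner and under the warming head, past the two spring rollers, until it is fully home against the end stop, and leave it there. Keep it flat on the plate the whole way (do not lift it), push gently rather than ramming it, and do not bump the warming head or disturb the bowl, the loaf tin and the spatula.

Things in the scene. Friction and masses are not known exactly. Their poses are not given: they have to be found in the camera images.
- station: Fixed warming station: aluminium plate (top at z = 6 mm) carrying a lane between two steel guide bars. Origin on the table under bend_end; +x points into the bay, +y from the bay's axis towards the lane mouth's side, z up. The lane is 78 mm wide between the bars, which are 12 mm thick with tops at z = 26 mm, and have a short gap at the rollers. Its place and yaw vary.
- lane_mouth (a point): Open start of the lane on its centre line, station (x, y) = (-120, 280) mm, on the plate's top; axes as the station's. From here the lane runs straight towards station -y for 160 mm.
- bend_start (a point): Start of the bend on the centre line, station (-120, 120) mm. The centre line then follows a quarter circle of radius 120 mm about station (0, 120) mm, turning from station -y to station +x. The tin can bind in the bend if pushed hard at the middle of its tail; pushing some 10 to 15 mm to the outer side steers it round, and easing back frees it.
- bend_end (a point): End of the bend on the centre line, station (0, 0) mm; from here the lane runs straight along station +x for 170 mm to the stop.
- roller_line (a point): Centre line between the two spring rollers, station (57, 0) mm. One black upright roller, radius 8 mm, 16 mm high, each side of the lane, reaching in to 30 mm from the centre line. They yield sideways; pushing the tin past takes about 2 to 10 N. They then close behind its rounded rear end and hold it home.
- stop_face (a point): Foot of the rigid end stop's face, station (170, 0) mm: a dark steel bar 110 mm wide across the lane, top at z = 40 mm.
- head: White warming head fixed over the bay; origin and axes as the station's. Box from x = 15 to 200 mm, y = -107 to 107, z = 157 to 280 (dummy knob on top to 306), on two posts at x = 183, y = +-92. It covers the home tin and 25 mm behind it: an upright gripper cannot follow; lean the tool back 30 to 45 degrees, tips reaching in along +x under the edge.
- tin: Loose oblong open steel tin fixed in a black skid, 0.4 to 0.65 kg. Skid 130 x 70 x 22 mm, ends fully round (radius 35 mm). Tin walls 3 mm, from the skid up to 68 mm above the underside, 123 x 63 mm outside, round ended. Origin: middle of the underside; x along its length (towards the corner at first), z up. Slides easily (friction about 0.18), 4 mm play each side.
- bay_home (a point): Point on the plate's top where the tin's origin is when it is home against the stop: station (105, 0) mm; axes as the station's. The tin's rear end is then at station x = 40 mm.
- bowl: Bystander: round steel bowl, 170 mm across, 85 mm high; origin under its centre.
- loaf_tin: Bystander: open rectangular loaf tin 200 x 100 x 65 mm; origin under its centre.
- spatula: Bystander: spatula lying flat on the table, about 280 mm long; origin under its middle.
Not all that is in view belongs to the job. Leave any green look-alike of the tin alone.

How it is judged:
By the outcome, as a careful person would: the job done as asked, in the order asked, and still so for the second after the job is handed in, with the robot touching nothing.
It also fails if it takes over 67 s, if anything falls off the work surface, if the arm or the gripper's body presses on something with over 40 N, if the wrist force passes 120 N, or if a joint passes its speed limit or range.

ROBOT

A 6-joint arm with a two-finger parallel gripper is mounted at the origin on the work surface. World frame = base frame: x ahead of the robot, y to its left, z up, the work surface at z = 0. Lengths are in mm, angles in rad, forces in N, time in s.
With the tool pointing down it reaches from about 350 to 975 mm from the base axis. Payload 7.1 kg.
Tool frame: the origin (TCP) lies on the centre line of the jaws, within the pads' length; the fingertips stand 17 mm ahead of it and the grasp point (between the pads) lies 2 mm behind it; z points along the fingers, y is the direction in which the jaws open and shut (so a half turn about z gives the same grasp; the last joint's range is limited). The gripper opens to 88 mm and grips with 3 to 60 N. Pads are 20 mm wide; open, the fingers measure 115 mm over their backs; the gripper's body (75 mm by 178 mm) begins 61 mm behind the grasp point.
Start: joints at [-1.267, 0.423, 1.63, -0, 1.089, -0.019], TCP at [198.282, -592.697, 239.675] pointing down, gripper open.
Joint ranges: [-3, 3], [-0.9, 2.11], [0.09, 2.58], [-1.31, 4.45], [0.11, 2.69], [-2.54, 2.54]. Speed limits (rad/s): [2.39, 2.39, 3.01, 3.14, 3.14, 3.14].

INTERFACE

Orientations are given as a rotation vector (axis times angle).
In Python, from workcell import ctrl, imaging, workorder gives the robot as it stands. The module is installed in compiled form; this text tells all that it offers.
- The arm moves only by the shell command python3 -m crank 'ROWS' [OPENING]. ROWS is JSON, a list of rows, each an object with "travel": the shift along the tool's x, y, z as a fraction of full scale, a list of three; "turn": the turn about the tool's z as a fraction of full scale. In form: [{"travel": [dx, dy, dz], "turn": turn}, ...]. A call has 1 to 20 rows; each row shifts and turns the pose as measured when the row begins, along the tool's axes as they then stand; what a row does not reach is not made up. Full scale, the value 1, is 5 cm for a shift and 0.1 rad for a turn. A row lasts 1/10 s, in which the tool goes at most 50 mm and 8.59 degrees, less where a joint would pass 70% of its speed; a pose out of reach is approached as far as the arm can. A call with a number of a shift or a turn outside -1 to 1 is refused whole. A call with a gripper value outside its range is refused whole. OPENING is the gripper command: -1 is shut, 1 is fully open, values between are in proportion, set as the call begins (- or left out, the last holds). The fingers move at their own pace and stop on an object; the grip force is fixed at half the most. Time passes only in rows, so rows that do not move let the fingers close. It gives the time, the measured TCP pose, the force and the opening at its end, in the units of the state.
- ctrl.get_obs(): the state, without advancing time (a new reading comes with each control period).
- imaging.get_image(name): name is "side" or "top" or "wrist"; returns the picture (420x560x3 uint8, blue, green, red); there is no depth.
- imaging.camera_info(name): a dict with "camera_matrix" (3x3 intrinsics, pixels), "rvec" (rotation vector, rad) and "tvec" (3), from world to camera coordinates, as OpenCV has them. Camera axes: x right, y down, z forward; pixel columns grow to the right and rows downward; lengths in mm; the calibration is good to about 2 mm. A picture is of the moment at which its call begins: read the wrist's pose just before it. camera_info takes no time and is no camera call; for the wrist camera it gives the pose at the moment of the call.
- workorder.close_job(): hands the job in, once; it reports no verdict.
The state is a dict: "t": time; "qpos": joint angles; "qvel": joint speeds; "joint_torque": joint torques, N m; "ee_pos": TCP position; "orientation": TCP orientation; "ft_force": force on the tool from outside, world axes, zero at the start; "moment": the same for the moment, N m; "width": finger opening in mm.
Only numpy, scipy, OpenCV 4.12 (cv2) and the standard library are available. Lean on these libraries where they do the work, as an engineer would, in place of code of your own. Each camera call takes 0.05 s, during which the arm holds its last target.

## Working session

There is one attempt and no reset: what is moved stays moved. The work goes in short steps, Python scripts to look and compute and a shell command to move; the robot and the scene stay as the last step left them, time stands still between calls to the robot, and variables do not carry over. Pictures are saved under pics/ and viewed, and the job is handed in when it is done.

```bash
mkdir -p pics; ls
python3 - <<'E'
from workcell import ctrl, imaging
import cv2
print(ctrl.get_obs())
for n in ["side","top"]:
    i=imaging.get_image(n); cv2.imwrite(f"pics/{n}0.png",i); print(n,imaging.camera_info(n))
E
```

```text
pics
{'t': 0.0, 'qpos': array([-1.26701247e+00,  4.23816248e-01,  1.63068622e+00, -9.93355691e-07,
        1.08856419e+00, -1.89921081e-02]), 'qvel': array([ 0.00180352,  0.00011001, -0.00101273,  0.00134751,  0.00062419,
        0.00014097]), 'joint_torque': array([ 2.85243717e-03, -5.44618714e+01, -2.73663676e+01,  6.43925881e-02,
        2.26260570e-02, -1.36269691e-04]), 'ee_pos': array([ 198.12380089, -592.21915617,  238.91850549]), 'orientation': array([-3.09932816e+00, -5.04583477e-01,  3.29799265e-04]), 'ft_force': array([ 0.24317984,  0.41125727, -0.28706512]), 'moment': array([ 0.06217509,  0.01483254, -0.04360227]), 'width': 88.15822366495831}
side {'camera_matrix': array([[544.05369048,   0.        , 278.4805564 ],
       [  0.        , 544.05369048, 207.32620702],
       [  0.        ,   0.        ,   1.        ]]), 'rvec': array([ 0.42041794,  3.03643268, -0.48745428]), 'tvec': array([ 532.13129348, -140.05773152, 1741.40872498])}
top {'camera_matrix': array([[437.01534121,   0.        , 280.73167978],
       [  0.        , 437.01534121, 207.32007444],
       [  0.        ,   0.        ,   1.        ]]), 'rvec': array([ 2.1338356 , -2.20160798,  0.07207951]), 'tvec': array([  44.90733471,  560.32801683, 1350.36123234])}
```

View pics/side0.png

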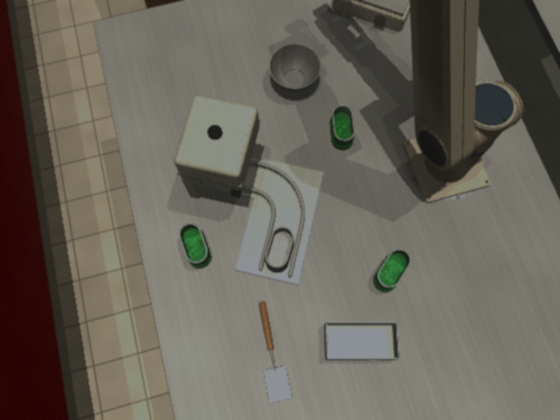

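View pics/top0.png

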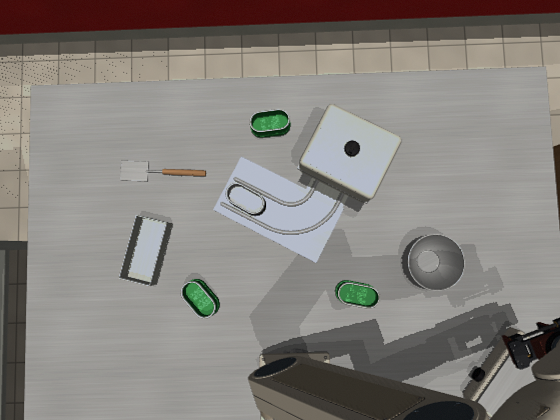

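The open tin in the lane is at top-view pixel (246,199), with no green in it. The three green ones, at (270,123), (200,298) and (357,294), are look-alikes. Next is an enlarged crop to confirm this and to locate the station.

Run:
```python
import cv2
i=cv2.imread("pics/top0.png")[90:290,200:420]
cv2.imwrite("pics/crop0.png",cv2.resize(i,None,fx=3,fy=3,interpolation=cv2.INTER_CUBIC)[:600,:])
```

```text
(no output)
```

View pics/crop0.png

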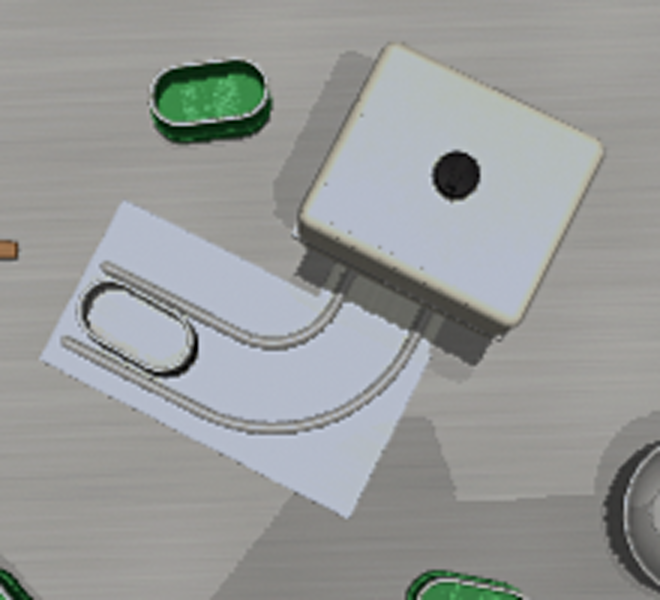

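```bash
cat > h.py <<'E'
import numpy as np, cv2
from scipy.optimize import least_squares
CAM={'top':(np.array([[437.01534121,0,280.73167978],[0,437.01534121,207.32007444],[0,0,1]]),np.array([2.1338356,-2.20160798,0.07207951]),np.array([44.90733471,560.32801683,1350.36123234])),
'side':(np.array([[544.05369048,0,278.4805564],[0,544.05369048,207.32620702],[0,0,1]]),np.array([0.42041794,3.03643268,-0.48745428]),np.array([532.13129348,-140.05773152,1741.40872498]))}
def proj(P,cam='top'):
    K,r,t=CAM[cam]; return cv2.projectPoints(np.asarray(P,float).reshape(-1,3),r,t,K,None)[0].reshape(-1,2)
def unproj(uv,z,cam='top'):
    K,r,t=CAM[cam]; R=cv2.Rodrigues(r)[0]; c=-R.T@t
    d=R.T@np.linalg.solve(K,[uv[0],uv[1],1]); return c+d*(z-c[2])/d[2]
def s2w(p,S):
    p=np.asarray(p,float).reshape(-1,3); c,s=np.cos(S[2]),np.sin(S[2])
    return np.c_[S[0]+c*p[:,0]-s*p[:,1],S[1]+s*p[:,0]+c*p[:,1],p[:,2]]
def w2s(p,S):
    p=np.asarray(p,float).reshape(-1,3); c,s=np.cos(S[2]),np.sin(S[2]); x=p[:,0]-S[0];y=p[:,1]-S[1]
    return np.c_[c*x+s*y,-s*x+c*y,p[:,2]]
def bars(y0=280,x1=30):
    o=[]
    for r in (75,165):
        l=[(-r+0*1-0,y,26) for y in np.linspace(y0,120,20)]
        l=[(-r,y,26) for y in np.linspace(y0,120,20)]
        l+=[(-r*np.cos(a),120-r*np.sin(a),26) for a in np.linspace(0,np.pi/2,30)]
        l+=[(x,120-r,26) for x in np.linspace(0,x1,5)]
        o.append(np.array(l))
    return o
E
python3 - <<'E'
from h import *
pix=np.array([(103,267),(66,342),(392,41),(605,146),(515,328),(300,222)])/3+[200,90]
P=np.array([(-75,280,26),(-165,280,26),(200,107,280),(200,-107,280),(15,-107,280),(15,107,280)],float)
curve=np.array([(275,343),(277,429),(400,350),(330,300)])/3+[200,90]  # on bars
def f(S):
    e=(proj(s2w(P,S))-pix).ravel()
    B=[proj(s2w(b,S)) for b in bars()]
    e2=[]
    for c,k in zip(curve,(0,1,1,0)): e2.append(np.linalg.norm(B[k]-c,axis=1).min())
    return np.r_[e,e2]
r=least_squares(f,[650,-80,-0.5]); print(r.x,np.round(r.fun,1))
S=r.x; np.save("S.npy",S)
i=cv2.imread("pics/top0.png"); s=4
c=cv2.resize(i[130:270,210:360],None,fx=s,fy=s,interpolation=cv2.INTER_CUBIC)
for b in bars():
    q=((proj(s2w(b,S))-[210,130]+.5)*s-.5).astype(int); cv2.polylines(c,[q],False,(0,0,255),1)
cv2.imwrite("pics/fit.png",c)
for n,p in dict(mouth=(-120,280,6),bs=(-120,120,6),be=(0,0,6),home=(105,0,6),stop=(170,0,6)).items(): print(n,s2w(p,S).round(1))
E
```

```text
[ 5.85995227e+02 -1.08908528e+02 -5.09766629e-01] [-0.2 -0.3 -1.2 -0.2 -1.1 -2.4  2.1 -0.6 -0.   2.1 -3.  -0.5  0.2  1.
  2.   1.9]
mouth [[617.9 194.    6. ]]
bs [[539.8  54.4   6. ]]
be [[ 586.  -108.9    6. ]]
home [[ 677.6 -160.1    6. ]]
stop [[ 734.4 -191.9    6. ]]
```

View pics/fit.png

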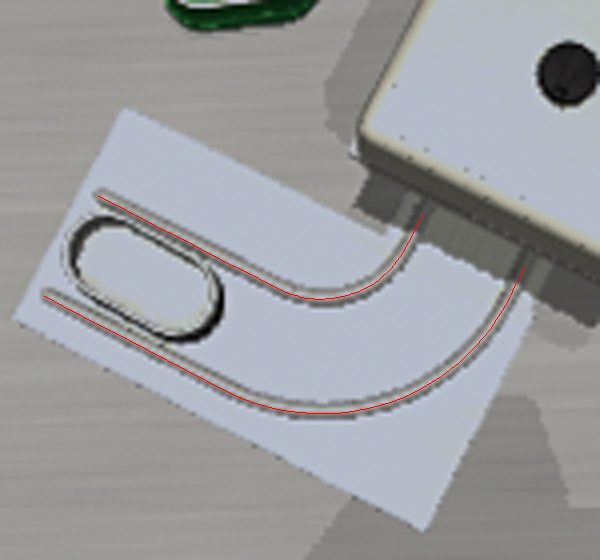

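```bash
cat > fit.py <<'E'
from h import *
from scipy.optimize import minimize
i=cv2.imread("pics/top0.png").astype(np.float32)
b=cv2.GaussianBlur(i[:,:,0],(0,0),0.8) # blue channel: plate bright
S0=np.load("S.npy")
def cost(S):
    q=np.vstack([proj(s2w(x[:,:],S)) for x in bars(276,5)]).astype(np.float32)
    v=cv2.remap(b,q[:,0].reshape(1,-1),q[:,1].reshape(1,-1),cv2.INTER_CUBIC)
    # end-point term: beyond ends should be bright
    e=proj(s2w([(-75,288,26),(-165,288,26)],S)).astype(np.float32)
    w=cv2.remap(b,e[:,0].reshape(1,-1),e[:,1].reshape(1,-1),cv2.INTER_CUBIC)
    return v.mean()-0.05*w.mean()
best=None
for dx in (-6,-3,0,3,6):
  for dy in (-6,-3,0,3,6):
    r=minimize(cost,S0+[dx,dy,0],method="Nelder-Mead",options=dict(initial_simplex=S0+np.array([[dx,dy,0],[dx+3,dy,0],[dx,dy+3,0],[dx,dy,.02]])))
    if best is None or r.fun<best.fun: best=r
print(best.x,best.fun,cost(S0)); S=best.x; np.save("S.npy",S)
c=cv2.resize(i[100:270,210:410].astype(np.uint8),None,fx=3.5,fy=3.5,interpolation=cv2.INTER_CUBIC)
s=3.5
def dr(P,col,cl=False):
    q=((proj(s2w(P,S))-[210,100]+.5)*s-.5).astype(int); cv2.polylines(c,[q],cl,col,1)
for x in bars(): dr(x,(0,0,255))
dr([(200,107,280),(200,-107,280),(15,-107,280),(15,107,280)],(255,0,0),True)
cv2.imwrite("pics/fit2.png",c)
E
python3 fit.py
```

```text
[ 5.84513388e+02 -1.11204181e+02 -5.01098762e-01] 129.3400421142578 136.34857
```

View pics/fit2.png

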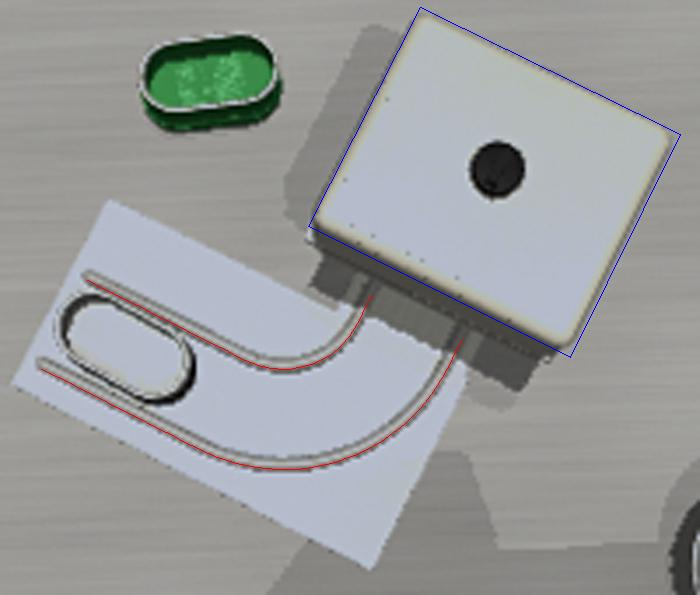

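```bash
sed -i 's/^b=.*/b=cv2.GaussianBlur(i[:,:,0]-i[:,:,2],(0,0),0.7)/' fit.py; python3 fit.py
python3 - <<'E'
from h import *
S=np.load("S.npy")
for n,p in dict(mouth=(-120,280,6),bs=(-120,120,6),be=(0,0,6),home=(105,0,6),stop=(170,0,6)).items(): print(n,s2w(p,S).round(1))
# tin rim: in fit.png crop scale4 offset 210,130
E
```

```text
[ 5.83110708e+02 -1.08471065e+02 -5.29959543e-01] -1.583916425704956 0.14703542
mouth [[621.1 193.8   6. ]]
bs [[540.2  55.7   6. ]]
be [[ 583.1 -108.5    6. ]]
home [[ 673.7 -161.5    6. ]]
stop [[ 729.8 -194.4    6. ]]
```

View pics/fit2.png

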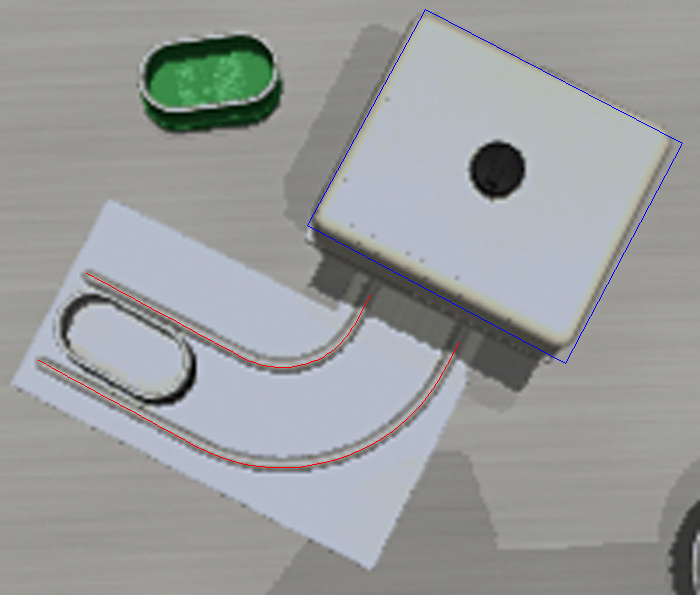

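Run:
```python
import cv2
i=cv2.imread("pics/top0.png")
c=cv2.resize(i[170:240,215:315],None,fx=8,fy=8,interpolation=cv2.INTER_CUBIC);cv2.imwrite("pics/z1.png",c)
c=cv2.resize(i[170:240,265:365],None,fx=8,fy=8,interpolation=cv2.INTER_CUBIC);cv2.imwrite("pics/z2.png",c)
```

```text
(no output)
```

View pics/z1.png

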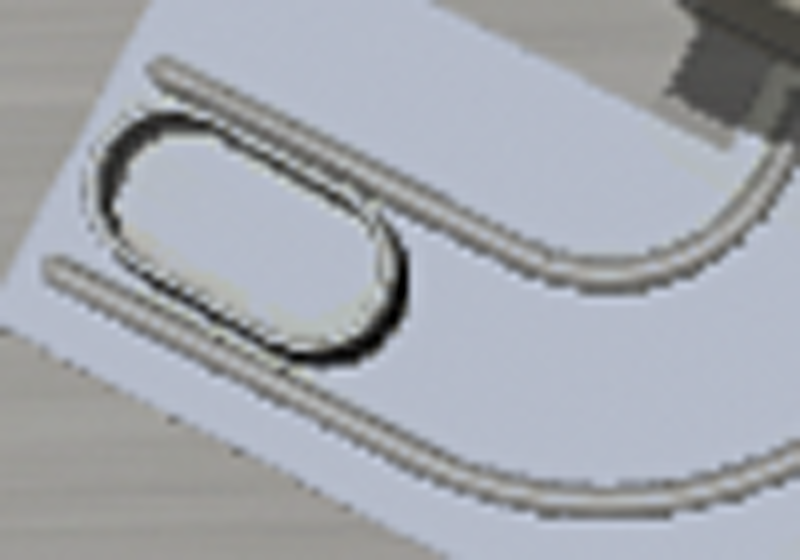

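View pics/z2.png

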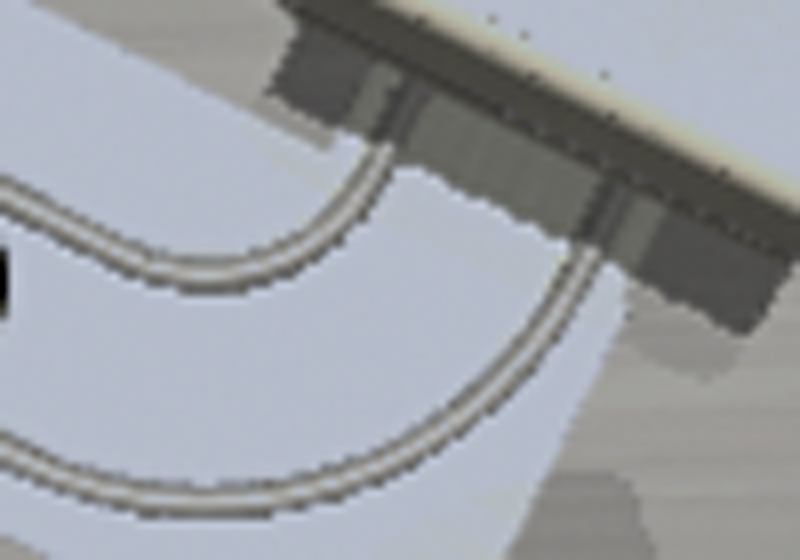

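Run:
```python
from h import *
o1=np.array([215,170]);o2=np.array([265,170])
cv=lambda l,o:(np.array(l)+.5)/8-.5+o
inn=np.vstack([cv([(200,90),(350,165),(500,243),(610,274),(720,228),(780,165)],o1),cv([(200,274),(310,240),(385,150),(410,95)],o2)])
out=np.vstack([cv([(150,318),(300,390),(420,452),(540,496),(650,495),(750,465)],o1),cv([(215,497),(330,475),(470,405),(560,300),(600,225)],o2)])
ends=cv([(150,66),(45,267)],o1)
def dens(b):
    t=np.linspace(0,len(b)-1,2000);k=np.arange(len(b));return np.c_[[np.interp(t,k,b[:,j]) for j in range(3)]].T
B=[dens(b) for b in bars(280,60)]
def f(S):
    e=[]
    for b,p in zip(B,(inn,out)):
        q=proj(s2w(b,S)); e+= [np.linalg.norm(q-x,axis=1).min() for x in p]
    E=proj(s2w([(-75,280,26),(-165,280,26)],S))-ends
    d=np.array([.89,.46]); return np.r_[e,E@d]
r=least_squares(f,[585,-110,-.5],diff_step=1e-4); S=r.x; print(S,np.round(r.fun,2)); np.save("S.npy",S)
hc=np.array([(390,40),(606,145),(515,328),(300,222)])/3+[200,90]
print(proj(s2w([(200,107,280),(200,-107,280),(15,-107,280),(15,107,280)],S))-hc)
for n,p in dict(mouth=(-120,280,6),bs=(-120,120,6),be=(0,0,6),home=(105,0,6),stop=(170,0,6)).items(): print(n,s2w(p,S).round(1))
c=unproj(cv([(243,232)],o1)[0],74); print('tin',c, w2s(c,S))
for u in ((100,165),(395,300)): print(w2s(unproj(cv([u],o1)[0],74),S))
K,rv,t=CAM['side']; print('side head/ends', proj(s2w([(200,107,280),(200,-107,280),(15,-107,280),(15,107,280),(-75,280,26),(-165,280,26)],S),'side').round())
```

```text
[ 5.89179880e+02 -1.08731588e+02 -5.12651718e-01] [0.52 0.2  0.22 0.54 0.15 0.78 0.52 0.33 0.47 0.08 0.2  0.53 0.59 0.2
 0.19 0.89 0.24 0.53 0.14 0.04 0.08 0.54 0.25]
[[-0.27308423 -3.30593122]
 [ 1.74938551 -1.28791001]
 [-0.18698163  0.99937049]
 [-2.99043497 -1.78698627]]
mouth [[621.9 194.1   6. ]]
bs [[543.5  54.7   6. ]]
be [[ 589.2 -108.7    6. ]]
home [[ 680.7 -160.2    6. ]]
stop [[ 737.3 -192.1    6. ]]
tin [587.409831   134.53707869  74.        ] [[-120.86330383  211.12754253   74.        ]]
[[-123.42215984  271.66091602   74.        ]]
[[-117.07422747  147.68924119   74.        ]]
side head/ends [[171. 162.]
 [194.  93.]
 [258. 107.]
 [238. 177.]
 [259. 268.]
 [289. 275.]]
```

Run:
```python
from workcell import ctrl, imaging
import cv2,numpy as np
o=ctrl.get_obs(); w=imaging.camera_info("wrist")
R=cv2.Rodrigues(w['rvec'])[0]; c=-R.T@w['tvec']
T=cv2.Rodrigues(o['orientation'])[0]
print("cam in tool",T.T@(c-o['ee_pos']),"cam z in tool",T.T@R[2], T.round(3), o['t'])
for n in("top","side"):
    i=cv2.imread(f"pics/{n}0.png")
c=cv2.imread("pics/top0.png")[280:420,400:560]; cv2.imwrite("pics/g.png",cv2.resize(c,None,fx=4,fy=4))
```

```text
cam in tool [ 8.08768510e+01 -7.42986296e-02 -1.43915274e+02] cam z in tool [-0.29194253  0.00124946  0.95643505] [[ 0.948  0.317 -0.   ]
 [ 0.317 -0.948  0.001]
 [ 0.    -0.001 -1.   ]] 0.1
```

```bash
python3 -m crank '[{"travel":[0,0,-0.8],"turn":1},{"travel":[0.3,-0.5,-0.8],"turn":1},{"travel":[0.4,-0.7,-0.6],"turn":1},{"travel":[0.5,-0.7,-0.5],"turn":1}]' -1; python3 -c "
from workcell import ctrl;print(ctrl.get_obs())"
```

```text
t: 0.5
ee_pos: [245.6, -490.6, 371.6]
orientation: [-3.125, 0.151, 0.009]
ft_force: [0.5, -0.8, 0.4]
width: 59.5
{'t': 0.5, 'qpos': array([-1.12896898e+00,  1.87293609e-01,  1.64762351e+00,  1.22222814e-03,
        1.32090912e+00,  5.38312013e-01]), 'qvel': array([ 0.66929473, -0.55339693,  0.11764255,  0.01876807,  0.43232126,
        1.70541928]), 'joint_torque': array([ -6.64075121, -40.44603467, -30.33772945,  -0.19362266,
        -0.31079323,  -2.45058037]), 'ee_pos': array([ 245.62059823, -490.62542171,  371.63742779]), 'orientation': array([-3.12480223,  0.15135134,  0.0088484 ]), 'ft_force': array([ 0.52818973, -0.8130453 ,  0.3523043 ]), 'moment': array([ 0.08032028, -0.00420297, -0.02216642]), 'width': 59.54113142939791}
```

```bash
cat > go.py <<'E'
# usage: go.py tool_target in station (x,y,z) mm, yaw in station deg or 'k'; prints remaining in tool units + per-row plan
import sys
from h import *
from workcell import ctrl
S=np.load("S.npy"); o=ctrl.get_obs(); T=cv2.Rodrigues(o['orientation'])[0]
p=o['ee_pos']; ps=w2s(p,S)[0]; yaw=np.arctan2(T[1,0],T[0,0])-S[2]
lean=np.degrees(np.arccos(-T[2,2])); zs=w2s(T[:,2]+np.array([S[0],S[1],0]),S)[0]
print('t',round(o['t'],2),'TCP st',ps.round(1),'yaw_st deg',round(np.degrees((yaw+np.pi)%(2*np.pi)-np.pi),1),'lean',round(lean,1),'z-axis st',zs.round(2),'F',o['ft_force'].round(1),'q',o['qpos'].round(2),'w',round(o['width'],1))
if len(sys.argv)>4:
    tg=s2w([[float(a) for a in sys.argv[1:4]]],S)[0]; n=int(sys.argv[5]) if len(sys.argv)>5 else 10
    dy=0 if sys.argv[4]=='k' else (np.radians(float(sys.argv[4]))-yaw+np.pi)%(2*np.pi)-np.pi
    d=tg-p; 
    if np.hypot(*d[:2])<1e9:
        for k in range(n):
            tu=-dy/n/0.1
            tr=T.T@(d/n)/50
            print('{"travel":[%.3f,%.3f,%.3f],"turn":%.2f},'%(*tr,tu))
            c,s=np.cos(dy/n),np.sin(dy/n); T=np.array([[c,-s,0],[s,c,0],[0,0,1]])@T
E
python3 go.py -120 318 300 90 20
```

```text
t 0.5 TCP st [-112.1 -501.3  371.6] yaw_st deg 23.8 lean 0.8 z-axis st [-0.01  0.01 -1.  ] F [ 0.5 -0.8  0.4] q [-1.13  0.19  1.65  0.    1.32  0.54] w 59.5
{"travel":[0.324,-0.752,0.079],"turn":-0.58},
{"travel":[0.367,-0.732,0.079],"turn":-0.58},
{"travel":[0.409,-0.709,0.078],"turn":-0.58},
{"travel":[0.449,-0.685,0.078],"turn":-0.58},
{"travel":[0.488,-0.658,0.077],"turn":-0.58},
{"travel":[0.525,-0.628,0.076],"turn":-0.58},
{"travel":[0.561,-0.597,0.076],"turn":-0.58},
{"travel":[0.594,-0.564,0.075],"turn":-0.58},
{"travel":[0.626,-0.529,0.074],"turn":-0.58},
{"travel":[0.655,-0.492,0.074],"turn":-0.58},
{"travel":[0.683,-0.453,0.073],"turn":-0.58},
{"travel":[0.708,-0.413,0.072],"turn":-0.58},
{"travel":[0.730,-0.371,0.072],"turn":-0.58},
{"travel":[0.751,-0.329,0.071],"turn":-0.58},
{"travel":[0.768,-0.285,0.070],"turn":-0.58},
{"travel":[0.784,-0.240,0.070],"turn":-0.58},
{"travel":[0.796,-0.194,0.069],"turn":-0.58},
{"travel":[0.806,-0.148,0.068],"turn":-0.58},
{"travel":[0.813,-0.101,0.068],"turn":-0.58},
{"travel":[0.818,-0.054,0.067],"turn":-0.58},
```

```bash
python3 -m crank '[{"travel":[0.33,-0.75,0],"turn":-0.6},{"travel":[0.37,-0.73,0],"turn":-0.6},{"travel":[0.41,-0.71,0],"turn":-0.6},{"travel":[0.45,-0.68,0],"turn":-0.6},{"travel":[0.49,-0.66,0],"turn":-0.6},{"travel":[0.53,-0.63,0],"turn":-0.6},{"travel":[0.56,-0.6,0],"turn":-0.6},{"travel":[0.6,-0.56,0],"turn":-0.6},{"travel":[0.63,-0.53,0],"turn":-0.6},{"travel":[0.66,-0.49,0],"turn":-0.6},{"travel":[0.68,-0.45,0],"turn":-0.6},{"travel":[0.71,-0.41,0],"turn":-0.6}]' -1; python3 go.py -120 318 150 90 12
```

```text
t: 1.7
ee_pos: [481.3, -38.0, 378.1]
orientation: [-2.973, -0.994, -0.001]
ft_force: [0.5, -0.9, 0.4]
width: 0.3
t 1.7 TCP st [-128.7    8.8  378.1] yaw_st deg 66.3 lean 0.4 z-axis st [-0.    0.01 -1.  ] F [ 0.5 -0.9  0.4] q [-0.11  0.06  1.78  0.01  1.3   0.82] w 0.3
{"travel":[0.477,-0.191,0.383],"turn":-0.34},
{"travel":[0.483,-0.175,0.383],"turn":-0.34},
{"travel":[0.489,-0.158,0.383],"turn":-0.34},
{"travel":[0.494,-0.141,0.383],"turn":-0.34},
{"travel":[0.499,-0.124,0.383],"turn":-0.34},
{"travel":[0.503,-0.106,0.382],"turn":-0.34},
{"travel":[0.506,-0.089,0.382],"turn":-0.34},
{"travel":[0.509,-0.071,0.382],"turn":-0.34},
{"travel":[0.511,-0.054,0.382],"turn":-0.34},
{"travel":[0.513,-0.036,0.382],"turn":-0.34},
{"travel":[0.514,-0.018,0.382],"turn":-0.34},
{"travel":[0.514,-0.001,0.382],"turn":-0.34},
```

```bash
python3 -m crank '[{"travel":[0.6,-0.24,0.4],"turn":-0.45},{"travel":[0.61,-0.22,0.4],"turn":-0.45},{"travel":[0.62,-0.19,0.4],"turn":-0.45},{"travel":[0.63,-0.16,0.4],"turn":-0.45},{"travel":[0.64,-0.13,0.4],"turn":-0.45},{"travel":[0.65,-0.1,0.4],"turn":-0.45},{"travel":[0.65,-0.06,0.4],"turn":-0.45},{"travel":[0.65,-0.03,0.4],"turn":-0.45},{"travel":[0.65,-0.01,0.4],"turn":-0.4},{"travel":[0.65,0,0.4],"turn":0},{"travel":[0,0,0],"turn":0}]' -1; python3 go.py -120 318 32 90 4
```

```text
t: 2.8
ee_pos: [651.7, 260.4, 168.2]
orientation: [-2.697, -1.599, 0.002]
ft_force: [-0.3, -0.7, -0.0]
width: 0.7
t 2.8 TCP st [-126.6  352.3  168.2] yaw_st deg 90.7 lean 0.3 z-axis st [-0.01  0.   -1.  ] F [-0.3 -0.7 -0. ] q [0.36 0.61 1.49 0.01 1.04 0.86] w 0.7
{"travel":[-0.173,0.035,0.680],"turn":0.03},
{"travel":[-0.173,0.035,0.680],"turn":0.03},
{"travel":[-0.173,0.036,0.680],"turn":0.03},
{"travel":[-0.173,0.036,0.680],"turn":0.03},
```

```bash
python3 -m crank '[{"travel":[-0.1,0.04,0.55],"turn":0.03},{"travel":[-0.1,0.04,0.55],"turn":0.03},{"travel":[-0.1,0.04,0.55],"turn":0},{"travel":[-0.1,0.03,0.5],"turn":0},{"travel":[-0.1,0,0.4],"turn":0},{"travel":[0,0,0.1],"turn":0},{"travel":[0,0,0],"turn":0}]' -1; python3 go.py -120 289 33 90 1
python3 - <<'E'
from workcell import imaging
import cv2
i=imaging.get_image("top"); cv2.imwrite("pics/t1.png",cv2.resize(i[130:270,180:370],None,fx=4,fy=4,interpolation=cv2.INTER_CUBIC))
cv2.imwrite("pics/w1.png",imaging.get_image("wrist"))
E
```

```text
t: 3.5
ee_pos: [644.2, 232.4, 32.3]
orientation: [-2.702, -1.592, 0.005]
ft_force: [0.0, -0.4, -0.0]
width: 0.7
t 3.5 TCP st [-119.3  324.3   32.3] yaw_st deg 90.4 lean 0.4 z-axis st [-0.01  0.   -1.  ] F [ 0.  -0.4 -0. ] q [0.33 0.77 1.57 0.01 0.81 0.83] w 0.7
{"travel":[-0.705,-0.018,-0.015],"turn":0.07},
```

View pics/t1.png

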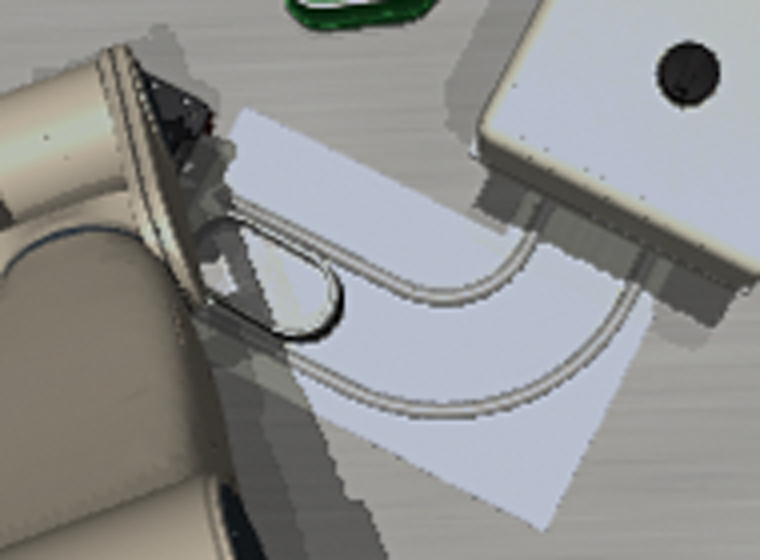

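View pics/w1.png

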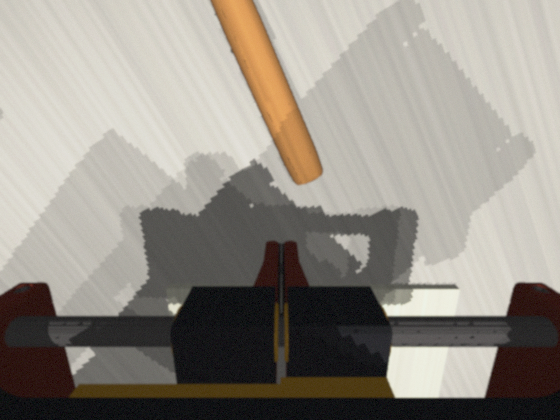

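```bash
cat > plan.py <<'E'
# plan.py s_end nrows [phi deg] : s = rear circle centre arc length from y=240 start of lane straight
import sys
from h import *
from workcell import ctrl
S=np.load("S.npy")
A=120*np.pi/2
def cl(s):
    if s<120: return np.array([-120,240-s])
    if s<120+A: a=(s-120)/120; return np.array([-120*np.cos(a),120-120*np.sin(a)])
    return np.array([s-120-A,0.])
def head(s):
    from scipy.optimize import brentq
    c=cl(s); k=brentq(lambda d:np.linalg.norm(cl(s+d)-c)-60,50,75); d=cl(s+k)-c; return np.arctan2(d[1],d[0]),k
def way(s,phi,gap=0):
    h,k=head(s); w=np.clip((s+k-120)/30,0,1)*np.clip((120+A-s)/40,0,1)
    n=h+np.radians(phi)*w; u=np.array([np.cos(n),np.sin(n)])
    return cl(s)-u*(45+gap), n
o=ctrl.get_obs(); T=cv2.Rodrigues(o['orientation'])[0]; p=w2s(o['ee_pos'],S)[0]
yaw=(np.arctan2(T[1,0],T[0,0])-S[2]+np.pi)%(2*np.pi)-np.pi
phi=float(sys.argv[3]) if len(sys.argv)>3 else 18
ss=np.linspace(-40,330,1500); d=[np.linalg.norm(way(s,phi)[0]-p[:2]) for s in ss]; s0=ss[int(np.argmin(d))]
print('t',round(o['t'],2),'TCP st',p.round(1),'yaw',round(np.degrees(yaw),1),'s0',round(s0,1),'off',round(min(d),1),'F',(np.array([[np.cos(S[2]),np.sin(S[2]),0],[-np.sin(S[2]),np.cos(S[2]),0],[0,0,1]])@o['ft_force']).round(1),'q',o['qpos'].round(2))
if len(sys.argv)>2:
    e=float(sys.argv[1]); n=int(sys.argv[2]); x,y=p[:2]; z=p[2]
    for s in np.linspace(s0,e,n+1)[1:]:
        (X,Y),a=way(s,phi); ty=a+np.pi; dy=(ty-yaw+np.pi)%(2*np.pi)-np.pi
        dx,dyy=X-x,Y-y; c,si=np.cos(yaw),np.sin(yaw)
        fx=dx*c+dyy*si; fy=dx*si-dyy*c   # tool x=(c,s), tool y=(s,-c)
        tu=np.clip(-dy/.1,-1,1)
        print('{"travel":[%.2f,%.2f,%.2f],"turn":%.2f},'%(fx/50,fy/50,0,tu))
        yaw-=tu*.1; x,y=X,Y
E
python3 plan.py 40 9
```

```text
t 3.6 TCP st [-118.9  325.1   33.4] yaw 90.4 s0 -40.0 off 1.1 F [0.4 0.4 0.1] q [0.33 0.77 1.57 0.01 0.81 0.83]
{"travel":[-0.18,-0.02,0.00],"turn":0.07},
{"travel":[-0.18,0.00,0.00],"turn":-0.00},
{"travel":[-0.18,0.00,0.00],"turn":-0.00},
{"travel":[-0.18,0.00,0.00],"turn":-0.00},
{"travel":[-0.18,0.00,0.00],"turn":-0.00},
{"travel":[-0.18,0.00,0.00],"turn":-0.00},
{"travel":[-0.18,0.00,0.00],"turn":-0.00},
{"travel":[-0.18,0.00,0.00],"turn":-0.00},
{"travel":[-0.18,0.00,0.00],"turn":-0.00},
```

```bash
python3 -m crank '[{"travel":[-0.3,-0.02,0],"turn":0.07},{"travel":[-0.25,0,0],"turn":0},{"travel":[-0.12,0,0],"turn":0},{"travel":[-0.12,0,0],"turn":0},{"travel":[-0.12,0,0],"turn":0},{"travel":[-0.14,0,0],"turn":0},{"travel":[-0.14,0,0],"turn":0},{"travel":[-0.14,0,0],"turn":0}]' -1; python3 plan.py 60 10
```

```text
t: 4.4
ee_pos: [612.6, 172.7, 38.3]
orientation: [-2.709, -1.584, -0.014]
ft_force: [0.9, 1.8, -0.7]
width: 0.4
t 4.4 TCP st [-117.6  256.8   38.3] yaw 90.0 s0 28.1 off 2.4 F [-0.1  2.  -0.7] q [0.25 0.7  1.7  0.01 0.73 0.76]
{"travel":[-0.06,-0.05,0.00],"turn":-0.00},
{"travel":[-0.06,0.00,0.00],"turn":-0.00},
{"travel":[-0.06,0.00,0.00],"turn":-0.00},
{"travel":[-0.06,0.00,0.00],"turn":-0.00},
{"travel":[-0.06,0.00,0.00],"turn":-0.00},
{"travel":[-0.06,0.00,0.00],"turn":-0.00},
{"travel":[-0.06,0.00,0.00],"turn":-0.00},
{"travel":[-0.06,0.00,0.00],"turn":-0.00},
{"travel":[-0.06,0.00,0.00],"turn":-0.00},
{"travel":[-0.06,0.00,0.00],"turn":-0.00},
```

```bash
python3 plan.py 110 11 | tail -11
```

```text
{"travel":[-0.15,-0.05,0.00],"turn":-0.00},
{"travel":[-0.15,0.00,0.00],"turn":-0.00},
{"travel":[-0.15,0.00,0.00],"turn":-0.00},
{"travel":[-0.15,0.00,0.00],"turn":-0.00},
{"travel":[-0.15,-0.05,0.00],"turn":-0.58},
{"travel":[-0.15,-0.09,0.00],"turn":-0.88},
{"travel":[-0.15,-0.11,0.00],"turn":-0.96},
{"travel":[-0.15,-0.13,0.00],"turn":-1.00},
{"travel":[-0.14,-0.10,0.00],"turn":-0.60},
{"travel":[-0.14,-0.09,0.00],"turn":-0.41},
{"travel":[-0.14,-0.11,0.00],"turn":-0.49},
```

```bash
python3 -m crank '[{"travel":[-0.15,-0.05,0.04],"turn":0},{"travel":[-0.15,0,0.04],"turn":0},{"travel":[-0.15,0,0.04],"turn":0},{"travel":[-0.15,0,0.03],"turn":0},{"travel":[-0.15,-0.05,0.02],"turn":-0.6},{"travel":[-0.15,-0.09,0.02],"turn":-0.85},{"travel":[-0.15,-0.11,0.02],"turn":-0.95}]'; python3 plan.py 150 10
```

```text
t: 5.1
ee_pos: [573.7, 129.4, 26.8]
orientation: [-2.495, -1.907, -0.019]
ft_force: [2.5, 1.5, 2.0]
width: 0.3
t 5.1 TCP st [-130.3  199.9   26.8] yaw 104.1 s0 82.4 off 2.0 F [1.4 2.5 2. ] q [0.2  0.68 1.81 0.01 0.64 0.46]
{"travel":[-0.11,-0.15,0.00],"turn":-1.00},
{"travel":[-0.13,-0.08,0.00],"turn":-0.58},
{"travel":[-0.12,-0.09,0.00],"turn":-0.37},
{"travel":[-0.12,-0.10,0.00],"turn":-0.44},
{"travel":[-0.12,-0.11,0.00],"turn":-0.50},
{"travel":[-0.12,-0.12,0.00],"turn":-0.55},
{"travel":[-0.12,-0.12,0.00],"turn":-0.56},
{"travel":[-0.12,-0.12,0.00],"turn":-0.56},
{"travel":[-0.12,-0.12,0.00],"turn":-0.56},
{"travel":[-0.12,-0.12,0.00],"turn":-0.56},
```

```bash
python3 -m crank '[{"travel":[-0.11,-0.14,-0.06],"turn":-1},{"travel":[-0.13,-0.08,-0.03],"turn":-0.6},{"travel":[-0.12,-0.09,0],"turn":-0.4},{"travel":[-0.12,-0.1,0],"turn":-0.45},{"travel":[-0.12,-0.11,0],"turn":-0.5},{"travel":[-0.12,-0.12,0],"turn":-0.55}]'; python3 plan.py 180 8
python3 - <<'E'
from workcell import imaging
import cv2
i=imaging.get_image("side"); cv2.imwrite("pics/s2.png",cv2.resize(i[80:300,160:360],None,fx=2.7,fy=2.7,interpolation=cv2.INTER_CUBIC))
E
```

```text
t: 5.7
ee_pos: [535.2, 93.2, 29.5]
orientation: [2.107, 2.33, 0.017]
ft_force: [10.5, 2.3, -1.7]
width: 0.3
t 5.7 TCP st [-146.1  149.6   29.5] yaw 125.1 s0 126.9 off 0.1 F [ 8.1  7.1 -1.7] q [0.15 0.63 1.91 0.01 0.59 0.04]
{"travel":[-0.11,-0.12,0.00],"turn":-0.66},
{"travel":[-0.12,-0.12,0.00],"turn":-0.55},
{"travel":[-0.12,-0.12,0.00],"turn":-0.55},
{"travel":[-0.12,-0.12,0.00],"turn":-0.55},
{"travel":[-0.12,-0.12,0.00],"turn":-0.55},
{"travel":[-0.12,-0.12,0.00],"turn":-0.55},
{"travel":[-0.12,-0.12,0.00],"turn":-0.55},
{"travel":[-0.12,-0.12,0.00],"turn":-0.55},
```

View pics/s2.png

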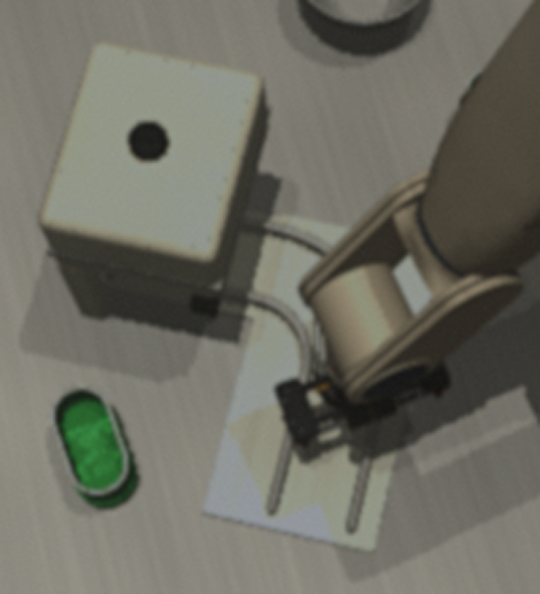

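The finger's rear corner is touching the outer bar, because the sideways reaction has the wrong sign. I'll ease back, raise the tip above the bar tops (26 mm), and push on the tin wall instead.

```bash
sed -i 's/(45+gap)/(41.5+gap)/' plan.py; python3 -m crank '[{"travel":[0.1,0,-0.1],"turn":0},{"travel":[0.04,0,-0.2],"turn":0},{"travel":[0,0,-0.15],"turn":0},{"travel":[0,0,0],"turn":0}]'; python3 plan.py 160 8 15
```

```text
t: 6.15
ee_pos: [532.7, 95.9, 52.2]
orientation: [2.103, 2.333, 0.012]
ft_force: [0.4, 0.6, -0.3]
width: 0.6
t 6.15 TCP st [-149.6  150.6   52.2] yaw 125.3 s0 125.9 off 7.7 F [ 0.1  0.7 -0.3] q [0.15 0.59 1.91 0.01 0.63 0.05]
{"travel":[-0.18,0.03,0.00],"turn":0.17},
{"travel":[-0.08,-0.07,0.00],"turn":-0.36},
{"travel":[-0.08,-0.07,0.00],"turn":-0.36},
{"travel":[-0.08,-0.07,0.00],"turn":-0.36},
{"travel":[-0.08,-0.07,0.00],"turn":-0.36},
{"travel":[-0.08,-0.07,0.00],"turn":-0.36},
{"travel":[-0.08,-0.07,0.00],"turn":-0.36},
{"travel":[-0.08,-0.07,0.00],"turn":-0.36},
```

```bash
python3 -m crank '[{"travel":[-0.15,0.03,0],"turn":0.1},{"travel":[-0.1,-0.05,0],"turn":-0.36},{"travel":[-0.1,-0.08,0],"turn":-0.36},{"travel":[-0.1,-0.08,0],"turn":-0.4},{"travel":[-0.1,-0.08,0],"turn":-0.4},{"travel":[-0.1,-0.08,0],"turn":-0.4}]'; python3 plan.py 190 8 15
```

```text
t: 6.75
ee_pos: [521.2, 59.8, 52.1]
orientation: [1.877, 2.518, 0.016]
ft_force: [-1.6, 7.6, 5.0]
width: 0.4
t 6.75 TCP st [-141.9  113.5   52.1] yaw 136.0 s0 155.7 off 3.0 F [-5.2  5.8  5. ] q [ 0.09  0.57  1.95  0.01  0.61 -0.21]
{"travel":[-0.04,-0.11,0.00],"turn":-0.45},
{"travel":[-0.08,-0.07,0.00],"turn":-0.36},
{"travel":[-0.08,-0.07,0.00],"turn":-0.36},
{"travel":[-0.08,-0.07,0.00],"turn":-0.36},
{"travel":[-0.08,-0.07,0.00],"turn":-0.36},
{"travel":[-0.08,-0.07,0.00],"turn":-0.36},
{"travel":[-0.08,-0.07,0.00],"turn":-0.36},
{"travel":[-0.08,-0.07,0.00],"turn":-0.36},
```

```bash
python3 -m crank '[{"travel":[-0.06,-0.1,0],"turn":-0.45},{"travel":[-0.09,-0.08,0],"turn":-0.36},{"travel":[-0.09,-0.08,0],"turn":-0.36},{"travel":[-0.09,-0.08,0],"turn":-0.4},{"travel":[-0.09,-0.08,0],"turn":-0.4},{"travel":[-0.09,-0.08,0],"turn":-0.4}]'; python3 plan.py 220 8 15
```

```text
t: 7.35
ee_pos: [506.5, 25.1, 51.1]
orientation: [-1.556, -2.728, -0.016]
ft_force: [0.4, 2.5, 2.0]
width: 0.6
t 7.35 TCP st [-137.7   76.1   51.1] yaw 150.0 s0 187.3 off 0.5 F [-0.9  2.4  2. ] q [ 0.02  0.56  1.99  0.02  0.59 -0.53]
{"travel":[-0.07,-0.07,0.00],"turn":-0.63},
{"travel":[-0.07,-0.07,0.00],"turn":-0.34},
{"travel":[-0.07,-0.07,0.00],"turn":-0.34},
{"travel":[-0.07,-0.07,0.00],"turn":-0.34},
{"travel":[-0.07,-0.07,0.00],"turn":-0.34},
{"travel":[-0.07,-0.07,0.00],"turn":-0.34},
{"travel":[-0.07,-0.07,0.00],"turn":-0.34},
{"travel":[-0.07,-0.07,0.00],"turn":-0.34},
```

```bash
python3 -m crank '[{"travel":[-0.09,-0.08,0],"turn":-0.6},{"travel":[-0.09,-0.08,0],"turn":-0.36},{"travel":[-0.09,-0.08,0],"turn":-0.36},{"travel":[-0.09,-0.08,0],"turn":-0.4},{"travel":[-0.09,-0.08,0],"turn":-0.4},{"travel":[-0.09,-0.08,0],"turn":-0.4}]'; python3 plan.py 260 8 15;  python3 - <<'E'
from workcell import imaging
import cv2
i=imaging.get_image("side"); cv2.imwrite("pics/s3.png",cv2.resize(i[80:300,160:360],None,fx=2.7,fy=2.7,interpolation=cv2.INTER_CUBIC))
i=imaging.get_image("top"); cv2.imwrite("pics/t3.png",cv2.resize(i[130:270,210:370],None,fx=4,fy=4,interpolation=cv2.INTER_CUBIC))
E
```

```text
t: 7.95
ee_pos: [499.9, -13.0, 49.2]
orientation: [-1.187, -2.901, -0.015]
ft_force: [-0.1, 3.0, 1.1]
width: 0.3
t 7.95 TCP st [-124.7   39.6   49.2] yaw 164.9 s0 218.9 off 3.4 F [-1.5  2.5  1.1] q [-0.06  0.56  2.    0.02  0.59 -0.87]
{"travel":[-0.14,-0.03,0.00],"turn":-0.75},
{"travel":[-0.09,-0.08,0.00],"turn":-0.43},
{"travel":[-0.09,-0.08,0.00],"turn":-0.43},
{"travel":[-0.09,-0.08,0.00],"turn":-0.43},
{"travel":[-0.09,-0.08,0.00],"turn":-0.43},
{"travel":[-0.09,-0.08,0.00],"turn":-0.43},
{"travel":[-0.09,-0.08,0.00],"turn":-0.40},
{"travel":[-0.09,-0.08,0.00],"turn":-0.36},
```

View pics/s3.png

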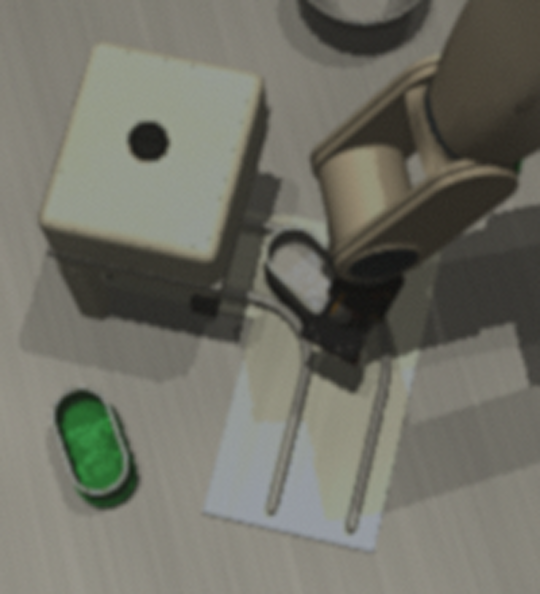

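View pics/t3.png

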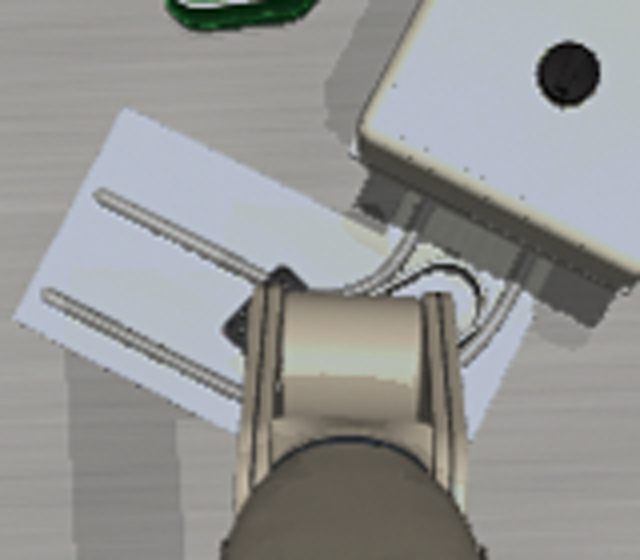

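```bash
python3 -m crank '[{"travel":[-0.14,-0.03,0],"turn":-0.7},{"travel":[-0.1,-0.08,0],"turn":-0.43},{"travel":[-0.1,-0.08,0],"turn":-0.43},{"travel":[-0.1,-0.08,0],"turn":-0.4},{"travel":[-0.1,-0.08,0],"turn":-0.3}]'; python3 plan.py 260 3 15
```

```text
t: 8.55
ee_pos: [506.9, -43.7, 47.5]
orientation: [-0.852, -3.01, -0.015]
ft_force: [-1.5, 2.6, 1.0]
width: 0.7
t 8.55 TCP st [-103.6   16.3   47.5] yaw 177.8 s0 244.6 off 1.6 F [-2.5  1.5  1. ] q [-0.12  0.57  1.98  0.02  0.6  -1.15]
{"travel":[-0.12,-0.06,0.00],"turn":-0.64},
{"travel":[-0.09,-0.08,0.00],"turn":-0.40},
{"travel":[-0.09,-0.08,0.00],"turn":-0.36},
```

Run:
```python
import numpy as np
D=[(.4238,1.6307,1.0886,624.5,238.9),(.1873,1.6476,1.3209,548.7,371.6),(.06,1.78,1.30,482.8,378.1),(.61,1.49,1.04,701.8,168.2),(.77,1.57,.81,684.8,32.3),(.57,1.98,.6,508.8,47.5),(.56,1.99,.59,507.1,51.1),(.63,1.91,.59,543.2,29.5)]
A=[];b=[]
for q2,q3,q5,r,z in D:
    s,t=q2,q2+q3
    A.append([1,0,np.sin(s),np.cos(t)*0+np.sin(t),np.cos(t)]);b.append(r)
    A.append([0,1,np.cos(s),np.cos(t),-np.sin(t)]);b.append(z)
x,res,_,_=np.linalg.lstsq(np.array(A),np.array(b),rcond=None); print(x, np.array(A)@x-b)
```

```text
[1.55234831e-01 1.95006019e+01 5.58151121e+02 4.83677408e+02
 7.28810056e+01] [-0.52270357 -0.08586848  3.26840765 -0.32515865 -2.30270567 -0.34941613
 -1.1769732   1.69383973  0.71573246 -0.88745663  1.79534605 -0.21411771
 -1.21871504 -0.82570079 -0.55838868  0.99387866]
```

```bash
python3 -m crank '[{"travel":[0.3,0,-0.1],"turn":-0.2},{"travel":[0.3,0,-0.6],"turn":-0.2},{"travel":[0,0,-0.9],"turn":0},{"travel":[0,0,-0.9],"turn":0},{"travel":[0,0,-0.9],"turn":0},{"travel":[0,0,-0.9],"turn":0},{"travel":[0,0,-0.9],"turn":0},{"travel":[0,-0.2,-0.9],"turn":0},{"travel":[-0.3,-0.4,-0.9],"turn":0},{"travel":[-0.8,-0.4,-0.3],"turn":0},{"travel":[-0.8,-0.4,0],"turn":0},{"travel":[-0.8,-0.4,0],"turn":0}]'; python3 go.py 333 -194 430 180 9;  python3 - <<'E'
from workcell import imaging
import cv2
i=imaging.get_image("top"); cv2.imwrite("pics/t4.png",i)
E
```

```text
t: 9.75
ee_pos: [544.2, -169.8, 422.0]
orientation: [-0.794, -3.019, -0.012]
ft_force: [-0.3, 0.4, -0.1]
width: 0.7
t 9.75 TCP st [ -9.3 -75.3 422. ] yaw_st deg 179.9 lean 1.2 z-axis st [-0.02  0.   -1.  ] F [-0.3  0.4 -0.1] q [-0.33  0.19  1.53  0.01  1.44 -1.38] w 0.7
{"travel":[-0.760,-0.262,-0.034],"turn":-0.00},
{"travel":[-0.760,-0.263,-0.034],"turn":-0.00},
{"travel":[-0.760,-0.263,-0.034],"turn":-0.00},
{"travel":[-0.760,-0.263,-0.034],"turn":-0.00},
{"travel":[-0.760,-0.263,-0.034],"turn":-0.00},
{"travel":[-0.760,-0.263,-0.034],"turn":-0.00},
{"travel":[-0.760,-0.263,-0.034],"turn":-0.00},
{"travel":[-0.760,-0.263,-0.034],"turn":-0.00},
{"travel":[-0.760,-0.264,-0.034],"turn":-0.00},
```

View pics/t4.png

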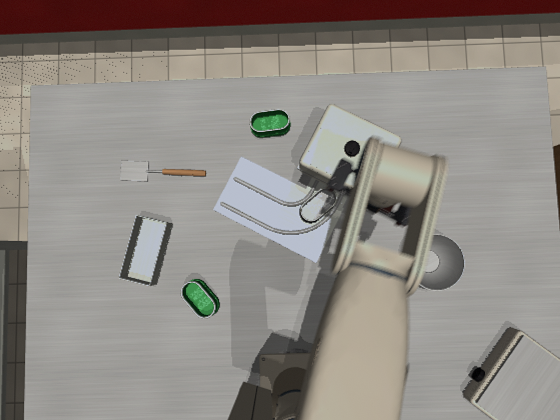

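```bash
python3 -m crank '[{"travel":[-0.76,-0.3,0],"turn":0},{"travel":[-0.76,-0.3,0],"turn":0},{"travel":[-0.76,-0.3,0],"turn":0},{"travel":[-0.76,-0.3,0],"turn":0},{"travel":[-0.76,-0.3,0],"turn":0},{"travel":[-0.76,-0.25,0],"turn":0},{"travel":[-0.76,-0.2,0],"turn":0},{"travel":[-0.76,0,0],"turn":0},{"travel":[-0.76,0,0],"turn":0}]'; python3 go.py
```

```text
t: 10.7
ee_pos: [795.5, -429.6, 409.0]
orientation: [-0.81, -3.005, -0.012]
ft_force: [1.8, 1.0, 1.2]
width: 0.6
t 10.7 TCP st [ 337.2 -178.4  409. ] yaw_st deg 179.2 lean 1.7 z-axis st [-0.03  0.   -1.  ] F [1.8 1.  1.2] q [-0.51  0.85  0.53  0.    1.79 -1.55] w 0.6
```

```bash
python3 -m crank '[{"travel":[-0.8,0,0],"turn":0},{"travel":[-0.8,0,0],"turn":0},{"travel":[-0.8,0,0],"turn":0}]'; python3 go.py;python3 -m crank '[{"travel":[-1,0,0],"turn":0},{"travel":[-1,0,0],"turn":0}]'; python3 go.py
```

```text
t: 11.0
ee_pos: [860.4, -465.9, 383.2]
orientation: [-0.819, -3.023, -0.004]
ft_force: [2.1, -0.4, 1.2]
width: 0.3
t 11.0 TCP st [ 411.6 -178.2  383.2] yaw_st deg 179.0 lean 0.5 z-axis st [-0.01  0.   -1.  ] F [ 2.1 -0.4  1.2] q [-0.51  1.1   0.09  0.    1.96 -1.55] w 0.3
t: 11.2
ee_pos: [883.4, -479.7, 351.9]
orientation: [0.811, 2.989, -0.015]
ft_force: [0.1, 0.1, 0.7]
width: 0.4
t 11.2 TCP st [ 438.4 -179.   351.9] yaw_st deg 179.0 lean 2.6 z-axis st [ 0.05  0.   -1.  ] F [0.1 0.1 0.7] q [-0.51  1.13  0.09  0.    1.87 -1.55] w 0.4
```

```bash
python3 -m crank '[{"travel":[-1,0,-0.6],"turn":0},{"travel":[-1,0,-0.6],"turn":0},{"travel":[-1,0,-0.6],"turn":0},{"travel":[-1,0,-0.6],"turn":0}]'; python3 go.py
```

```text
t: 11.6
ee_pos: [894.5, -490.2, 417.9]
orientation: [0.779, 2.868, -0.059]
ft_force: [-0.4, 0.4, 0.6]
width: 0.7
t 11.6 TCP st [ 453.1 -182.7  417.9] yaw_st deg 178.9 lean 9.9 z-axis st [ 0.17  0.   -0.98] F [-0.4  0.4  0.6] q [-0.51  1.07  0.09  0.    1.81 -1.55] w 0.7
```

```bash
python3 -m crank '[{"travel":[-1,0,-0.5],"turn":0},{"travel":[-1,0,-0.5],"turn":0},{"travel":[-1,0,-0.5],"turn":0},{"travel":[-1,0,-0.5],"turn":0},{"travel":[-1,0,-0.4],"turn":0},{"travel":[-1,0,-0.4],"turn":0},{"travel":[-1,0,-0.4],"turn":0},{"travel":[-1,0,-0.4],"turn":0}]'; python3 go.py
```

```text
t: 12.4
ee_pos: [908.1, -509.0, 556.2]
orientation: [0.711, 2.609, -0.144]
ft_force: [0.3, 0.4, -0.6]
width: 0.2
t 12.4 TCP st [ 474.3 -192.4  556.2] yaw_st deg 178.7 lean 25.6 z-axis st [ 0.43  0.   -0.9 ] F [ 0.3  0.4 -0.6] q [-0.53  0.95  0.09  0.01  1.66 -1.56] w 0.2
```

```bash
python3 -m crank '[{"travel":[-1,0,-0.3],"turn":0},{"travel":[-1,0,-0.3],"turn":0},{"travel":[-1,0,-0.3],"turn":0},{"travel":[-1,0,-0.3],"turn":0},{"travel":[-1,0,-0.3],"turn":0},{"travel":[-1,0,-0.3],"turn":0}]'; python3 go.py -170 -10 350 k 1
```

```text
t: 13.0
ee_pos: [910.5, -517.2, 658.7]
orientation: [0.659, 2.418, -0.199]
ft_force: [-0.5, -0.0, 0.7]
width: 0.6
t 13.0 TCP st [ 480.4 -198.4  658.7] yaw_st deg 178.5 lean 37.0 z-axis st [ 0.6  0.  -0.8] F [-0.5 -0.   0.7] q [-0.53  0.87  0.09  0.02  1.54 -1.57] w 0.6
{"travel":[14.178,3.483,-2.889],"turn":0.00},
```

```bash
cat > fk.py <<'E'
import numpy as np, cv2
from scipy.optimize import least_squares
from h import s2w,w2s
S=np.load("S.npy")
def Rz(a):c,s=np.cos(a),np.sin(a);return np.array([[c,-s,0],[s,c,0],[0,0,1]])
def Ry(a):c,s=np.cos(a),np.sin(a);return np.array([[c,0,s],[0,1,0],[-s,0,c]])
def fk(q,L=(322,558.15,483.7,72.9,303),s4=1,s6=1,a6=np.pi/2):
    h,L1,L2,e,L3=L
    R=Rz(q[0])@Ry(q[1]); p=np.array([0,0,h])+R@[0,0,L1]
    R=R@Ry(q[2]); p=p+R@[e,0,L2]
    R=R@Rz(s4*q[3])@Ry(q[4]); p=p+R@[0,0,L3]
    return p,R@Rz(s6*q[5]+a6)
lo=np.array([-3,-.9,.09,-1.31,.11,-2.54]);hi=np.array([3,2.11,2.58,4.45,2.69,2.54])
def Rlean(th,az,flip=True):
    # tool z: down leaning tips toward az (station), tool x = backwards/up dir (-x side)
    a=az+S[2]; z=np.array([np.sin(th)*np.cos(a),np.sin(th)*np.sin(a),-np.cos(th)])
    x=-np.array([np.cos(th)*np.cos(a),np.cos(th)*np.sin(a),np.sin(th)])
    return np.c_[x,np.cross(z,x),z]
def ik(p,R,q0):
    def f(q):
        P,Q=fk(q); return np.r_[(P-p)/50,cv2.Rodrigues(R.T@Q)[0].ravel()*5]
    r=least_squares(f,np.clip(q0,lo+1e-6,hi-1e-6),bounds=(lo,hi)); return r.x,np.linalg.norm(r.fun)
if __name__=="__main__":
    from workcell import ctrl
    o=ctrl.get_obs(); T=cv2.Rodrigues(o['orientation'])[0]
    P,Q=fk(o['qpos']); print(P-o['ee_pos']); print((T.T@Q).round(3))
    q=[-1.26701247e+00,4.23816248e-01,1.63068622,0,1.08856419,-1.89921081e-02];P,Q=fk(q);print(P,Q.round(3))
E
python3 fk.py
python3 - <<'E'
import sys; sys.path.insert(0,'.')
from fk import *
for th in (20,25,30,37):
  for xs in (-110,-60,0,28):
    p=s2w([(xs,0,45)],S)[0]; out=[]
    for q0 in ([-.2,.6,2,0,.5,-1.4],[-.2,.6,2,3.1,.5,1.6],[-.2,.6,2,1.5,.3,0],[-.2,.6,2,-1.2,.3,0]):
        q,e=ik(p,Rlean(np.radians(th),0),np.array(q0)); 
        if e<.02: out.append(q.round(2).tolist())
    print(th,xs,out)
E
```

```text
[-6.97281783 -9.51302003  1.20238309]
[[ 1. -0.  0.]
 [ 0.  1. -0.]
 [-0.  0.  1.]]
[ 186.47758852 -594.84940086  238.2808126 ] [[ 0.948  0.317 -0.   ]
 [ 0.317 -0.948  0.001]
 [ 0.    -0.001 -1.   ]]
20 -110 [[-0.01, 0.53, 2.21, -1.07, 0.19, -0.03], [-0.01, 0.53, 2.21, -1.07, 0.19, -0.03], [-0.01, 0.53, 2.21, -1.07, 0.19, -0.03]]
20 -60 [[-0.06, 0.56, 2.12, -0.8, 0.21, -0.36], [-0.06, 0.56, 2.12, -0.8, 0.21, -0.36], [-0.06, 0.56, 2.12, -0.8, 0.21, -0.36]]
20 0 [[-0.12, 0.6, 2.0, -0.56, 0.25, -0.65], [-0.12, 0.6, 2.0, -0.56, 0.25, -0.65], [-0.12, 0.6, 2.0, -0.56, 0.25, -0.65]]
20 28 [[-0.14, 0.62, 1.94, -0.47, 0.28, -0.76], [-0.14, 0.62, 1.94, -0.47, 0.28, -0.76], [-0.14, 0.62, 1.94, -0.47, 0.28, -0.76]]
25 -110 []
25 -60 []
25 0 [[-0.1, 0.61, 2.05, -1.12, 0.19, -0.08], [-0.1, 0.61, 2.05, -1.12, 0.19, -0.08], [-0.1, 0.61, 2.05, -1.12, 0.19, -0.08]]
25 28 [[-0.12, 0.62, 1.99, -0.95, 0.2, -0.27], [-0.12, 0.62, 1.99, -0.95, 0.2, -0.27], [-0.12, 0.62, 1.99, -0.95, 0.2, -0.27]]
30 -110 [[0.05, 0.57, 2.3, 4.15, 0.32, 1.09]]
30 -60 [[-0.01, 0.59, 2.21, 4.26, 0.27, 0.91]]
30 0 [[-0.08, 0.62, 2.1, 4.45, 0.22, 0.65]]
30 28 []
37 -110 [[0.1, 0.62, 2.35, 3.93, 0.51, 1.37]]
37 -60 [[0.03, 0.63, 2.26, 3.94, 0.45, 1.27]]
37 0 [[-0.04, 0.65, 2.15, 3.99, 0.37, 1.14]]
37 28 [[-0.07, 0.66, 2.1, 4.04, 0.34, 1.06]]
```

```bash
python3 - <<'E'
s=open('fk.py').read().replace("R=R@Ry(q[2]); p=p+R@[e,0,L2]","R=R@Ry(q[2]); p=p+R@[e,12,L2]"); open('fk.py','w').write(s)
E
cat > sim.py <<'E'
from fk import *
from workcell import ctrl
import sys
def sim(wps,step=20,R=None,q=None,prn=6):
    o=ctrl.get_obs(); 
    if q is None: q=o['qpos'].copy()
    p=o['ee_pos'].copy()
    if R is None: R=cv2.Rodrigues(o['orientation'])[0]
    p=fk(q)[0]
    for w in wps:
        n=max(1,int(np.linalg.norm(np.array(w)-p)/step)); pts=np.linspace(p,w,n+1)[1:]; m=0
        for k,x in enumerate(pts):
            q2,e=ik(x,R,q); m=max(m,np.abs(q2-q).max()); q=q2
            if k%prn==prn-1 or k==n-1: print(x.round(),q.round(2),'e',round(e,3),'dq',round(m,2)); m=0
        p=np.array(w,float)
    return q
E
python3 - <<'E'
from sim import *
print("A"); b=s2w([(-170,0,300),(-140,0,60)],S)
sim([(600,-500,550),(300,-500,500),(350,-300,400),b[0],b[1]])
E
```

```text
A
[ 793. -510.  619.] [-0.6   0.52  0.8   0.06  1.19 -1.65] e 0.0 dq 0.21
[ 677. -504.  577.] [-0.69  0.32  1.17  0.13  1.02 -1.77] e 0.0 dq 0.07
[ 600. -500.  550.] [-0.77  0.22  1.36  0.2   0.95 -1.87] e 0.0 dq 0.05
[ 480. -500.  530.] [-0.93  0.08  1.56  0.32  0.92 -2.09] e 0.0 dq 0.04
[ 360. -500.  510.] [-1.14 -0.03  1.71  0.45  0.96 -2.35] e 0.0 dq 0.05
[ 300. -500.  500.] [-1.27 -0.06  1.77  0.52  1.   -2.49] e 0.0 dq 0.05
[ 327. -391.  445.] [-1.1  -0.2   2.    0.47  0.84 -2.37] e 0.0 dq 0.04
[ 350. -300.  400.] [-0.88 -0.28  2.16  0.36  0.68 -2.13] e 0.0 dq 0.06
[ 386. -190.  360.] [-0.47 -0.31  2.27 -0.04  0.54 -1.48] e 0.0 dq 0.14
[423. -80. 320.] [-0.01 -0.21  2.31 -0.59  0.54 -0.62] e 0.0 dq 0.15
[441. -25. 300.] [ 0.18 -0.12  2.3  -0.77  0.58 -0.29] e 0.0 dq 0.12
[454. -33. 180.] [ 0.14  0.17  2.37 -1.31  0.38  0.3 ] e 0.208 dq 0.15
[467. -40.  60.] [ 0.1   0.45  2.27 -1.31  0.33  0.33] e 1.153 dq 0.05
```

Run:
```python
from sim import *
from h import unproj
print('bowl',unproj((436,262),85),'green',unproj((357,294),68), unproj((200,298),68))
b=s2w([(-170,0,160),(-150,0,60)],S)
q=ctrl.get_obs()['qpos']
for w in [[(500,-420,400),(350,-350,250),(380,-200,160),b[0],b[1]],[(500,-420,400),(300,-330,200),(380,-200,160),b[0],b[1]],[(500,-420,450),(300,-400,300),(300,-300,200),(380,-200,160),b[0],b[1]]]:
    print('---');sim(w,prn=5)
```

```text
bowl [ 379.46385007 -427.23128037   85.        ] green [ 290.85534727 -193.08528468   68.        ] [292.18968933 277.34031544  68.        ]
---
[ 824. -496.  606.] [-0.57  0.55  0.76  0.04  1.18 -1.61] e 0.0 dq 0.22
[ 739. -476.  552.] [-0.61  0.39  1.13  0.07  0.98 -1.67] e 0.0 dq 0.08
[ 654. -456.  497.] [-0.66  0.26  1.42  0.12  0.83 -1.75] e 0.0 dq 0.06
[ 568. -436.  443.] [-0.73  0.15  1.66  0.21  0.7  -1.88] e 0.0 dq 0.05
[ 500. -420.  400.] [-0.8   0.08  1.84  0.31  0.61 -2.03] e 0.0 dq 0.05
[ 432. -388.  332.] [-0.86  0.04  2.06  0.48  0.48 -2.26] e 0.0 dq 0.06
[ 364. -356.  264.] [-0.93  0.03  2.24  0.69  0.36 -2.54] e 0.162 dq 0.09
[ 350. -350.  250.] [-0.93  0.03  2.27  0.68  0.34 -2.54] e 0.272 dq 0.03
[ 369. -256.  194.] [-0.69  0.07  2.41  0.85  0.11 -2.54] e 0.316 dq 0.06
[ 380. -200.  160.] [-0.58  0.11  2.43  0.93  0.11 -2.54] e 0.681 dq 0.04
[ 414. -103.  160.] [-0.38  0.11  2.44  1.1   0.11 -2.54] e 1.105 dq 0.04
[441. -25. 160.] [ 0.17  0.2   2.38 -1.31  0.39  0.34] e 0.385 dq 2.7
[458. -35.  60.] [ 0.12  0.45  2.28 -1.31  0.34  0.35] e 1.172 dq 0.05
---
[ 824. -4
[... 1326 characters left out ...]
01  1.97  0.44  0.63 -2.25] e 0.0 dq 0.06
[ 333. -403.  325.] [-1.08 -0.03  2.14  0.6   0.57 -2.54] e 0.134 dq 0.08
[ 300. -400.  300.] [-1.11 -0.04  2.18  0.57  0.54 -2.54] e 0.398 dq 0.02
[ 300. -329.  229.] [-0.97 -0.02  2.36  0.65  0.32 -2.54] e 0.535 dq 0.05
[ 300. -300.  200.] [-0.89  0.01  2.42  0.69  0.22 -2.54] e 0.616 dq 0.05
[ 367. -217.  167.] [-0.63  0.09  2.44  0.9   0.11 -2.54] e 0.584 dq 0.07
[ 380. -200.  160.] [-0.58  0.11  2.43  0.93  0.11 -2.54] e 0.681 dq 0.04
[ 414. -103.  160.] [-0.38  0.11  2.44  1.1   0.11 -2.54] e 1.105 dq 0.04
[441. -25. 160.] [ 0.17  0.2   2.38 -1.31  0.39  0.34] e 0.385 dq 2.7
[458. -35.  60.] [ 0.12  0.45  2.28 -1.31  0.34  0.35] e 1.172 dq 0.05
```

Run:
```python
from sim import *
o=ctrl.get_obs(); T=cv2.Rodrigues(o['orientation'])[0]; q=o['qpos'].copy()
R=T@Rz(3.9); q[5]+=3.9
b=s2w([(-170,0,160),(-150,0,60)],S)
for w in [[(500,-420,400),(350,-350,250),(350,-330,150),(380,-250,140),(400,-200,140),b[0],b[1]],[(500,-420,400),(350,-330,250),(330,-280,180),(400,-200,140),b[0],b[1]],[(500,-420,400),(350,-330,250),(380,-280,180),(430,-200,80),b[0],b[1]]]:
    print('---');sim(w,prn=5,R=R,q=q.copy())
```

```text
---
[ 824. -496.  606.] [-0.57  0.55  0.76  0.04  1.18  2.29] e 0.0 dq 0.22
[ 739. -476.  552.] [-0.61  0.39  1.13  0.07  0.98  2.23] e 0.0 dq 0.08
[ 654. -456.  497.] [-0.66  0.26  1.42  0.12  0.83  2.15] e 0.0 dq 0.06
[ 568. -436.  443.] [-0.73  0.15  1.66  0.21  0.7   2.02] e 0.0 dq 0.05
[ 500. -420.  400.] [-0.8   0.08  1.84  0.31  0.61  1.87] e 0.0 dq 0.05
[ 432. -388.  332.] [-0.86  0.04  2.06  0.48  0.48  1.64] e 0.0 dq 0.06
[ 364. -356.  264.] [-0.96  0.04  2.25  0.83  0.36  1.2 ] e 0.0 dq 0.11
[ 350. -350.  250.] [-0.98  0.04  2.29  0.93  0.35  1.07] e 0.0 dq 0.13
[ 350. -330.  150.] [-0.94  0.29  2.39  2.05  0.29 -0.07] e 0.0 dq 0.27
[ 380. -250.  140.] [-0.68  0.29  2.47  2.75  0.27 -0.55] e 0.0 dq 0.18
[ 400. -200.  140.] [-0.48  0.28  2.48  3.2   0.27 -0.82] e 0.0 dq 0.23
[ 423. -103.  151.] [-0.1   0.24  2.48  4.07  0.3  -1.36] e 0.0 dq 0.18
[441. -25. 160.] [ 0.17  0.25  2.45  4.45  0.39 -1.52] e 0.136 dq 0.15
[458. -35.  60.] [ 0.14  0.57  2.42  3.93  0.53 -0.97] e 0.0 dq 0.16
---
[ 824. -496.  606.] [-0.57  0.55  0.76  0.04  1.18  2.29] e 0.0 dq 0.22
[ 739. -476.  55
[... 1151 characters left out ...]
00.] [-0.8   0.08  1.84  0.31  0.61  1.87] e 0.0 dq 0.05
[ 432. -379.  332.] [-0.85  0.03  2.07  0.46  0.47  1.66] e 0.0 dq 0.05
[ 364. -338.  264.] [-0.92  0.01  2.28  0.8   0.35  1.24] e 0.0 dq 0.11
[ 350. -330.  250.] [-0.94  0.02  2.32  0.91  0.33  1.11] e 0.0 dq 0.13
[ 380. -280.  180.] [-0.76  0.18  2.41  2.04  0.17  0.11] e 0.0 dq 0.44
[ 422. -213.   97.] [-0.49  0.45  2.45  3.17  0.4  -0.8 ] e 0.0 dq 0.42
[ 430. -200.   80.] [-0.43  0.5   2.44  3.24  0.45 -0.82] e 0.0 dq 0.07
[ 436. -103.  124.] [-0.1   0.34  2.47  3.88  0.36 -1.16] e 0.0 dq 0.16
[441. -25. 160.] [ 0.17  0.25  2.45  4.45  0.39 -1.52] e 0.136 dq 0.18
[458. -35.  60.] [ 0.14  0.57  2.42  3.93  0.53 -0.97] e 0.0 dq 0.16
```

```bash
cat > go2.py <<'E'
# go2.py X Y Z(world) TURN n [mm/row scale 1]
import sys
from fk import *
from workcell import ctrl
o=ctrl.get_obs(); T=cv2.Rodrigues(o['orientation'])[0]; p=o['ee_pos']
zs=Rz(-S[2])@T[:,2]; xs=Rz(-S[2])@T[:,0]
print('t',round(o['t'],2),'W',p.round(1),'St',w2s(p,S)[0].round(1),'z_st',zs.round(2),'x_st',xs.round(2),'lean',round(np.degrees(np.arccos(-T[2,2])),1),'Fst',(Rz(-S[2])@o['ft_force']).round(1),'q',o['qpos'].round(2))
if len(sys.argv)>3:
    a=[float(v) for v in sys.argv[1:6]]; n=int(a[4]); tg=np.array(a[:3])
    if 's' in sys.argv: tg=s2w([tg],S)[0]
    d=(tg-p)/n; tu=a[3]/n
    for k in range(n):
        tr=T.T@d/50; print('{"travel":[%.2f,%.2f,%.2f],"turn":%.2f},'%(*tr,tu*10)); T=T@Rz(tu)
E
python3 go2.py 500 -420 400 1.6 16
```

```text
t 13.0 W [ 910.5 -517.2  658.7] St [ 480.4 -198.4  658.7] z_st [ 0.6  0.  -0.8] x_st [-0.8   0.02 -0.6 ] lean 37.0 Fst [-0.5 -0.3  0.7] q [-0.53  0.87  0.09  0.02  1.54 -1.57]
{"travel":[0.60,-0.16,-0.05],"turn":1.00},
{"travel":[0.58,-0.22,-0.05],"turn":1.00},
{"travel":[0.55,-0.27,-0.05],"turn":1.00},
{"travel":[0.52,-0.33,-0.05],"turn":1.00},
{"travel":[0.49,-0.38,-0.05],"turn":1.00},
{"travel":[0.45,-0.42,-0.05],"turn":1.00},
{"travel":[0.40,-0.47,-0.05],"turn":1.00},
{"travel":[0.35,-0.50,-0.05],"turn":1.00},
{"travel":[0.30,-0.54,-0.05],"turn":1.00},
{"travel":[0.25,-0.57,-0.05],"turn":1.00},
{"travel":[0.19,-0.59,-0.05],"turn":1.00},
{"travel":[0.13,-0.60,-0.05],"turn":1.00},
{"travel":[0.07,-0.61,-0.05],"turn":1.00},
{"travel":[0.01,-0.62,-0.05],"turn":1.00},
{"travel":[-0.05,-0.61,-0.05],"turn":1.00},
{"travel":[-0.12,-0.61,-0.05],"turn":1.00},
```

```bash
python3 -m crank '[{"travel":[0.6,-0.16,-0.05],"turn":1},{"travel":[0.58,-0.22,-0.05],"turn":1},{"travel":[0.55,-0.27,-0.05],"turn":1},{"travel":[0.52,-0.33,-0.05],"turn":1},{"travel":[0.49,-0.38,-0.05],"turn":1},{"travel":[0.45,-0.42,-0.05],"turn":1},{"travel":[0.4,-0.47,-0.05],"turn":1},{"travel":[0.35,-0.5,-0.05],"turn":1},{"travel":[0.3,-0.54,-0.05],"turn":1},{"travel":[0.25,-0.57,-0.05],"turn":1},{"travel":[0.19,-0.59,-0.05],"turn":1},{"travel":[0.13,-0.6,-0.05],"turn":1},{"travel":[0.07,-0.61,-0.05],"turn":1},{"travel":[0.01,-0.62,-0.05],"turn":1}]'; python3 go2.py 500 -420 400 2.3 19
```

```text
t: 14.4
ee_pos: [550.2, -434.0, 445.7]
orientation: [2.069, 1.391, 0.404]
ft_force: [0.6, -0.2, 0.7]
width: 0.9
t 14.4 W [ 550.2 -434.   445.7] St [ 125.6 -302.5  445.7] z_st [ 0.64  0.   -0.77] x_st [-0.1   0.99 -0.08] lean 39.7 Fst [0.6 0.1 0.7] q [-0.75  0.12  1.71  0.25  0.65 -0.51]
{"travel":[-0.00,-0.07,0.00],"turn":1.21},
{"travel":[-0.01,-0.07,0.00],"turn":1.21},
{"travel":[-0.02,-0.07,0.00],"turn":1.21},
{"travel":[-0.03,-0.07,0.00],"turn":1.21},
{"travel":[-0.04,-0.06,0.00],"turn":1.21},
{"travel":[-0.04,-0.06,0.00],"turn":1.21},
{"travel":[-0.05,-0.05,0.00],"turn":1.21},
{"travel":[-0.06,-0.05,0.00],"turn":1.21},
{"travel":[-0.06,-0.04,0.00],"turn":1.21},
{"travel":[-0.07,-0.03,0.00],"turn":1.21},
{"travel":[-0.07,-0.02,0.00],"turn":1.21},
{"travel":[-0.07,-0.01,0.00],"turn":1.21},
{"travel":[-0.07,-0.00,0.00],"turn":1.21},
{"travel":[-0.07,0.00,0.00],"turn":1.21},
{"travel":[-0.07,0.01,0.00],"turn":1.21},
{"travel":[-0.07,0.02,0.00],"turn":1.21},
{"travel":[-0.07,0.03,0.00],"turn":1.21},
{"travel":[-0.06,0.04,0.00],"turn":1.21},
{"travel":[-0.06,0.04,0.00],"turn":1.21},
```

```bash
python3 -m crank '[{"travel":[0,-0.15,0],"turn":1},{"travel":[-0.02,-0.15,0],"turn":1},{"travel":[-0.03,-0.15,0],"turn":1},{"travel":[-0.05,-0.14,0],"turn":1},{"travel":[-0.06,-0.13,0],"turn":1},{"travel":[-0.08,-0.12,0],"turn":1},{"travel":[-0.09,-0.11,0],"turn":1},{"travel":[-0.1,-0.1,0],"turn":1},{"travel":[-0.11,-0.1,0],"turn":1},{"travel":[-0.12,-0.08,0],"turn":1}]'; python3 go2.py 350 -350 250 1.2 12
```

```text
t: 15.4
ee_pos: [490.1, -415.6, 407.2]
orientation: [2.621, 0.183, 0.809]
ft_force: [0.1, 1.1, -0.8]
width: 0.3
t 15.4 W [ 490.1 -415.6  407.2] St [  64.2 -316.   407.2] z_st [ 0.65 -0.01 -0.76] x_st [0.6  0.61 0.51] lean 40.8 Fst [-0.4  1.  -0.8] q [-0.8   0.05  1.88  0.36  0.54  0.38]
{"travel":[-0.30,-0.21,0.03],"turn":1.00},
{"travel":[-0.32,-0.18,0.03],"turn":1.00},
{"travel":[-0.34,-0.14,0.03],"turn":1.00},
{"travel":[-0.35,-0.11,0.03],"turn":1.00},
{"travel":[-0.36,-0.07,0.03],"turn":1.00},
{"travel":[-0.36,-0.04,0.03],"turn":1.00},
{"travel":[-0.37,-0.00,0.03],"turn":1.00},
{"travel":[-0.36,0.04,0.03],"turn":1.00},
{"travel":[-0.36,0.07,0.03],"turn":1.00},
{"travel":[-0.35,0.11,0.03],"turn":1.00},
{"travel":[-0.34,0.14,0.03],"turn":1.00},
{"travel":[-0.32,0.17,0.03],"turn":1.00},
```

```bash
python3 -m crank '[{"travel":[-0.3,-0.21,0.03],"turn":1},{"travel":[-0.32,-0.18,0.03],"turn":1},{"travel":[-0.34,-0.14,0.03],"turn":1},{"travel":[-0.35,-0.11,0.03],"turn":1},{"travel":[-0.36,-0.07,0.03],"turn":1},{"travel":[-0.36,-0.04,0.03],"turn":1},{"travel":[-0.37,0,0.03],"turn":1},{"travel":[-0.36,0.04,0.03],"turn":1},{"travel":[-0.36,0.07,0.03],"turn":1},{"travel":[-0.35,0.11,0.03],"turn":1}]'; python3 go2.py 350 -345 150 1.0 10
python3 - <<'E'
from sim import *
b=s2w([(-170,0,110),(-150,0,60)],S)
sim([(350,-345,150),(380,-250,140),(400,-200,130),b[0],b[1]],prn=3)
E
```

```text
t: 16.4
ee_pos: [372.9, -361.1, 284.3]
orientation: [2.581, -1.251, 1.106]
ft_force: [-0.2, 0.4, -0.7]
width: 0.4
t 16.4 W [ 372.9 -361.1  284.3] St [ -64.7 -326.   284.3] z_st [ 0.67 -0.02 -0.74] x_st [ 0.68 -0.37  0.63] lean 42.4 Fst [-0.4  0.3 -0.7] q [-0.94  0.02  2.26  1.03  0.31  0.62]
{"travel":[-0.21,0.07,0.16],"turn":1.00},
{"travel":[-0.20,0.10,0.16],"turn":1.00},
{"travel":[-0.19,0.11,0.16],"turn":1.00},
{"travel":[-0.18,0.13,0.16],"turn":1.00},
{"travel":[-0.16,0.15,0.16],"turn":1.00},
{"travel":[-0.15,0.17,0.16],"turn":1.00},
{"travel":[-0.13,0.18,0.16],"turn":1.00},
{"travel":[-0.11,0.19,0.16],"turn":1.00},
{"travel":[-0.09,0.20,0.16],"turn":1.00},
{"travel":[-0.07,0.21,0.16],"turn":1.00},
[ 367. -357.  227.] [-0.95  0.13  2.34  1.66  0.27 -0.04] e 0.0 dq 0.24
[ 354. -348.  169.] [-0.97  0.28  2.41  2.24  0.36 -0.67] e 0.0 dq 0.24
[ 350. -345.  150.] [-0.98  0.33  2.42  2.37  0.42 -0.81] e 0.0 dq 0.14
[ 368. -288.  144.] [-0.8   0.33  2.49  2.72  0.43 -1.02] e 0.0 dq 0.12
[ 380. -250.  140.] [-0.66  0.34  2.52  2.96  0.46 -1.14] e 0.0 dq 0.12
[ 400. -200.  130.] [-0.45  0.37  2.54  3.28  0.51 -1.26] e 0.0 dq 0.16
[ 414. -142.  123.] [-0.2   0.4   2.54  3.59  0.56 -1.34] e 0.0 dq 0.11
[427. -84. 117.] [ 0.04  0.43  2.52  3.88  0.59 -1.4 ] e 0.0 dq 0.1
[441. -25. 110.] [ 0.25  0.46  2.47  4.14  0.61 -1.48] e 0.0 dq 0.09
[458. -35.  60.] [ 0.2   0.63  2.44  3.95  0.69 -1.29] e 0.0 dq 0.11
```

```bash
python3 -m crank '[{"travel":[-0.21,0.07,0.16],"turn":1},{"travel":[-0.2,0.1,0.16],"turn":1},{"travel":[-0.19,0.11,0.16],"turn":1},{"travel":[-0.18,0.13,0.16],"turn":1},{"travel":[-0.16,0.15,0.16],"turn":1},{"travel":[-0.15,0.17,0.16],"turn":1},{"travel":[-0.13,0.18,0.16],"turn":1},{"travel":[-0.11,0.19,0.16],"turn":1},{"travel":[-0.09,0.2,0.16],"turn":1}]'; python3 go2.py 380 -250 150 1.0 10
```

```text
t: 17.3
ee_pos: [351.4, -351.2, 168.5]
orientation: [-1.636, 2.156, -1.007]
ft_force: [0.3, 0.2, 0.3]
width: 0.3
t 17.3 W [ 351.4 -351.2  168.5] St [ -88.3 -328.   168.5] z_st [ 0.68 -0.04 -0.73] x_st [ 0.16 -0.97  0.2 ] lean 43.2 Fst [0.2 0.4 0.3] q [-0.96  0.29  2.4   2.33  0.37  0.18]
{"travel":[-0.21,0.01,-0.01],"turn":1.00},
{"travel":[-0.21,0.03,-0.01],"turn":1.00},
{"travel":[-0.21,0.05,-0.01],"turn":1.00},
{"travel":[-0.20,0.07,-0.01],"turn":1.00},
{"travel":[-0.19,0.09,-0.01],"turn":1.00},
{"travel":[-0.18,0.11,-0.01],"turn":1.00},
{"travel":[-0.17,0.13,-0.01],"turn":1.00},
{"travel":[-0.16,0.14,-0.01],"turn":1.00},
{"travel":[-0.14,0.16,-0.01],"turn":1.00},
{"travel":[-0.13,0.17,-0.01],"turn":1.00},
```

```bash
python3 -m crank '[{"travel":[-0.21,0.01,0],"turn":1},{"travel":[-0.21,0.03,0],"turn":1},{"travel":[-0.21,0.05,0],"turn":1},{"travel":[-0.2,0.07,0],"turn":1},{"travel":[-0.19,0.09,0],"turn":1},{"travel":[-0.18,0.11,0],"turn":1},{"travel":[-0.17,0.13,0],"turn":1},{"travel":[-0.16,0.14,0],"turn":1}]'; python3 go2.py -185 0 130 0.6 16 s
```

```text
t: 18.1
ee_pos: [380.1, -275.5, 153.2]
orientation: [-0.575, 2.455, -0.733]
ft_force: [-0.5, -0.4, 0.9]
width: 0.6
t 18.1 W [ 380.1 -275.5  153.2] St [-100.4 -247.9  153.2] z_st [ 0.69 -0.05 -0.72] x_st [-0.42 -0.84 -0.35] lean 43.6 Fst [-0.3 -0.6  0.9] q [-0.7   0.32  2.48  2.94  0.42  0.63]
{"travel":[-0.20,0.25,-0.07],"turn":0.38},
{"travel":[-0.19,0.26,-0.07],"turn":0.38},
{"travel":[-0.18,0.26,-0.07],"turn":0.38},
{"travel":[-0.17,0.27,-0.07],"turn":0.38},
{"travel":[-0.16,0.28,-0.07],"turn":0.38},
{"travel":[-0.15,0.28,-0.07],"turn":0.38},
{"travel":[-0.14,0.29,-0.07],"turn":0.38},
{"travel":[-0.13,0.29,-0.07],"turn":0.38},
{"travel":[-0.12,0.30,-0.07],"turn":0.38},
{"travel":[-0.11,0.30,-0.07],"turn":0.38},
{"travel":[-0.10,0.31,-0.07],"turn":0.38},
{"travel":[-0.09,0.31,-0.07],"turn":0.38},
{"travel":[-0.08,0.31,-0.07],"turn":0.38},
{"travel":[-0.06,0.32,-0.07],"turn":0.38},
{"travel":[-0.05,0.32,-0.07],"turn":0.38},
{"travel":[-0.04,0.32,-0.07],"turn":0.38},
```

```bash
python3 go2.py -150 5 110 1.0 14 s
```

```text
t 18.1 W [ 380.1 -275.5  153.2] St [-100.4 -247.9  153.2] z_st [ 0.69 -0.05 -0.72] x_st [-0.42 -0.84 -0.35] lean 43.6 Fst [-0.3 -0.6  0.9] q [-0.7   0.32  2.48  2.94  0.42  0.63]
{"travel":[-0.25,0.28,-0.02],"turn":0.71},
{"travel":[-0.23,0.29,-0.02],"turn":0.71},
{"travel":[-0.21,0.31,-0.02],"turn":0.71},
{"travel":[-0.19,0.32,-0.02],"turn":0.71},
{"travel":[-0.16,0.34,-0.02],"turn":0.71},
{"travel":[-0.14,0.35,-0.02],"turn":0.71},
{"travel":[-0.11,0.36,-0.02],"turn":0.71},
{"travel":[-0.09,0.36,-0.02],"turn":0.71},
{"travel":[-0.06,0.37,-0.02],"turn":0.71},
{"travel":[-0.04,0.37,-0.02],"turn":0.71},
{"travel":[-0.01,0.37,-0.02],"turn":0.71},
{"travel":[0.02,0.37,-0.02],"turn":0.71},
{"travel":[0.04,0.37,-0.02],"turn":0.71},
{"travel":[0.07,0.37,-0.02],"turn":0.71},
```

```bash
python3 -m crank '[{"travel":[-0.25,0.28,-0.02],"turn":0.7},{"travel":[-0.23,0.29,-0.02],"turn":0.7},{"travel":[-0.21,0.31,-0.02],"turn":0.7},{"travel":[-0.19,0.32,-0.02],"turn":0.7},{"travel":[-0.16,0.34,-0.02],"turn":0.7},{"travel":[-0.14,0.35,-0.02],"turn":0.7},{"travel":[-0.11,0.36,-0.02],"turn":0.7},{"travel":[-0.09,0.36,-0.02],"turn":0.7},{"travel":[-0.06,0.37,-0.02],"turn":0.7},{"travel":[-0.04,0.37,-0.02],"turn":0.7},{"travel":[-0.01,0.37,-0.02],"turn":0.7},{"travel":[0.02,0.37,-0.02],"turn":0.7}]'; python3 go2.py -140 8 48 0.3 6 s;  python3 - <<'E'
from workcell import imaging
import cv2
i=imaging.get_image("top"); cv2.imwrite("pics/t5.png",i)
i=imaging.get_image("side"); cv2.imwrite("pics/s5.png",i)
i=imaging.get_image("wrist"); cv2.imwrite("pics/w5.png",i)
E
```

```text
t: 19.3
ee_pos: [462.9, -59.9, 124.4]
orientation: [0.504, 2.34, -0.349]
ft_force: [-0.1, 0.2, 0.3]
width: 0.4
t 19.3 W [462.9 -59.9 124.4] St [-134.   -19.4  124.4] z_st [ 0.7  -0.04 -0.71] x_st [-0.71 -0.11 -0.69] lean 44.5 Fst [-0.2  0.2  0.3] q [0.14 0.44 2.43 4.1  0.59 1.1 ]
{"travel":[0.18,0.12,0.16],"turn":0.50},
{"travel":[0.19,0.11,0.16],"turn":0.50},
{"travel":[0.19,0.10,0.16],"turn":0.50},
{"travel":[0.20,0.09,0.16],"turn":0.50},
{"travel":[0.20,0.08,0.16],"turn":0.50},
{"travel":[0.20,0.07,0.16],"turn":0.50},
```

View pics/t5.png

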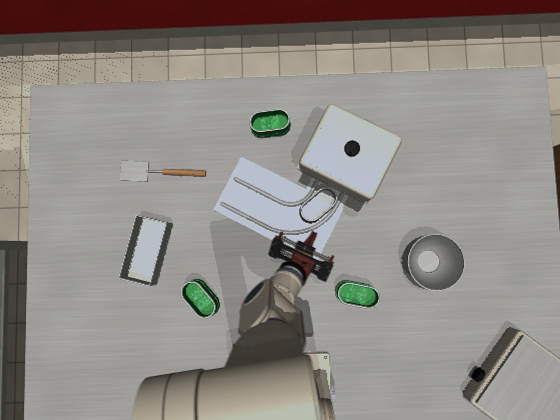

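View pics/s5.png

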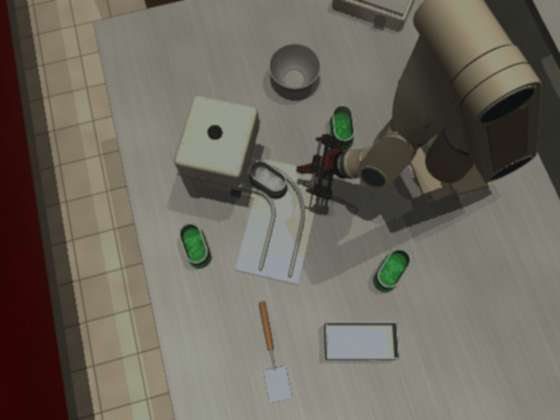

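View pics/w5.png

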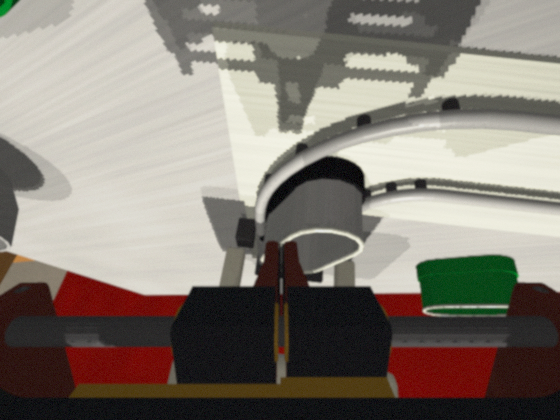

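Run:
```python
import cv2
i=cv2.imread("pics/t5.png")
cv2.imwrite("pics/z5.png",cv2.resize(i[170:260,270:370],None,fx=6.6,fy=6.6,interpolation=cv2.INTER_CUBIC))
```

```text
(no output)
```

View pics/z5.png

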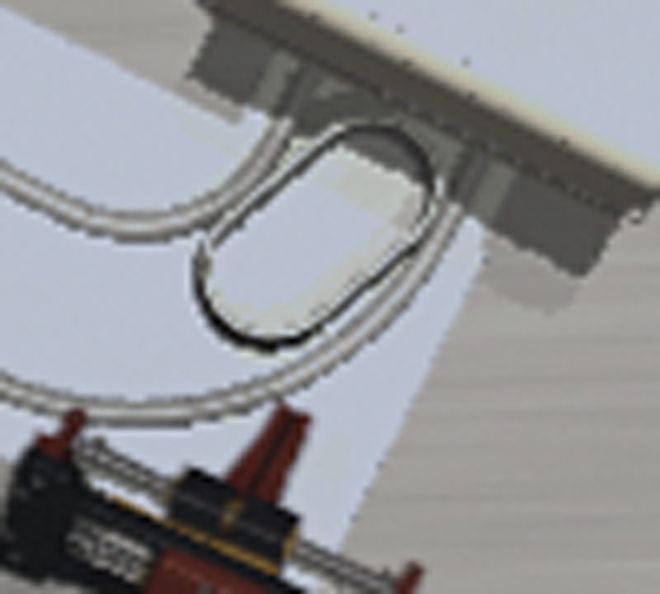

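Run:
```python
from h import *
S=np.load("S.npy")
for u in ((195,262),(437,190),(228,335),(385,125),(317,235)): print(u,w2s(unproj(np.array(u)/6.6+[270,170],74),S).round(1))
```

```text
(195, 262) [[-74.3  48.2  74. ]]
(437, 190) [[  6.5 -34.9  74. ]]
(228, 335) [[-97.   19.4  74. ]]
(385, 125) [[22.2 -0.1 74. ]]
(317, 235) [[-37.4   4.4  74. ]]
```

```bash
python3 go2.py -135 17 49 0.12 7 s
```

```text
t 19.45 W [463.  -60.  124.4] St [-133.9  -19.4  124.4] z_st [ 0.7  -0.04 -0.71] x_st [-0.71 -0.11 -0.69] lean 44.5 Fst [-0.  -0.7 -0.8] q [0.13 0.44 2.43 4.1  0.59 1.1 ]
{"travel":[0.14,0.13,0.15],"turn":0.17},
{"travel":[0.14,0.12,0.15],"turn":0.17},
{"travel":[0.14,0.12,0.15],"turn":0.17},
{"travel":[0.15,0.12,0.15],"turn":0.17},
{"travel":[0.15,0.12,0.15],"turn":0.17},
{"travel":[0.15,0.11,0.15],"turn":0.17},
{"travel":[0.15,0.11,0.15],"turn":0.17},
```

```bash
python3 -m crank '[{"travel":[0.14,0.13,0.15],"turn":0.17},{"travel":[0.14,0.12,0.15],"turn":0.17},{"travel":[0.14,0.12,0.15],"turn":0.17},{"travel":[0.14,0.12,0.15],"turn":0.17},{"travel":[0.14,0.11,0.14],"turn":0.17},{"travel":[0.12,0.1,0.12],"turn":0.17},{"travel":[0.05,0.05,0.05],"turn":0}]'; python3 go2.py -112 17 50 0 3 s
```

```text
t: 20.15
ee_pos: [479.4, -36.0, 60.1]
orientation: [0.611, 2.304, -0.302]
ft_force: [-1.1, 0.1, -0.1]
width: 0.7
t 20.15 W [479.4 -36.   60.1] St [-131.3    9.5   60.1] z_st [ 0.7  -0.04 -0.71] x_st [-0.71 -0.01 -0.7 ] lean 44.6 Fst [-1.  -0.5 -0.1] q [0.2  0.66 2.38 4.   0.71 1.41]
{"travel":[-0.05,0.06,0.14],"turn":0.00},
{"travel":[-0.05,0.06,0.14],"turn":0.00},
{"travel":[-0.05,0.06,0.14],"turn":0.00},
```

```bash
python3 -m crank '[{"travel":[-0.05,0.07,0.14],"turn":0},{"travel":[-0.05,0.06,0.14],"turn":0},{"travel":[-0.07,0.04,0.12],"turn":0},{"travel":[-0.1,0,0.1],"turn":0},{"travel":[-0.1,0,0.1],"turn":0}]'; python3 go2.py -90 9 50 0 3 s
```

```text
t: 20.65
ee_pos: [506.7, -49.4, 49.6]
orientation: [0.612, 2.317, -0.309]
ft_force: [-21.2, 5.2, 14.3]
width: 0.7
t 20.65 W [506.7 -49.4  49.6] St [-101.    11.3   49.6] z_st [ 0.69 -0.05 -0.72] x_st [-0.72 -0.02 -0.69] lean 44.0 Fst [-21.   -5.8  14.3] q [0.15 0.68 2.33 3.99 0.67 1.36]
{"travel":[-0.05,-0.01,0.05],"turn":0.00},
{"travel":[-0.05,-0.01,0.05],"turn":0.00},
{"travel":[-0.05,-0.01,0.05],"turn":0.00},
```

```bash
python3 -m crank '[{"travel":[0.05,0,-0.05],"turn":0},{"travel":[0.03,0,-0.03],"turn":0},{"travel":[0,0,0],"turn":0}]'; python3 go2.py -90 9 50 0 3 s
python3 - <<'E'
from workcell import imaging
import cv2
i=imaging.get_image("side"); cv2.imwrite("pics/s6.png",cv2.resize(i[130:230,200:340],None,fx=5,fy=5,interpolation=cv2.INTER_CUBIC))
i=imaging.get_image("top"); cv2.imwrite("pics/t6.png",cv2.resize(i[170:260,270:370],None,fx=6.6,fy=6.6,interpolation=cv2.INTER_CUBIC))
cv2.imwrite("pics/w6.png",imaging.get_image("wrist"))
E
```

```text
t: 20.95
ee_pos: [502.0, -47.8, 50.4]
orientation: [0.613, 2.316, -0.31]
ft_force: [1.4, 0.0, -0.2]
width: 0.3
t 20.95 W [502.  -47.8  50.4] St [-105.9   10.4   50.4] z_st [ 0.69 -0.05 -0.72] x_st [-0.72 -0.02 -0.69] lean 44.0 Fst [ 1.2  0.7 -0.2] q [0.16 0.68 2.34 3.99 0.68 1.36]
{"travel":[-0.07,-0.01,0.08],"turn":0.00},
{"travel":[-0.07,-0.01,0.08],"turn":0.00},
{"travel":[-0.07,-0.01,0.08],"turn":0.00},
```

View pics/s6.png

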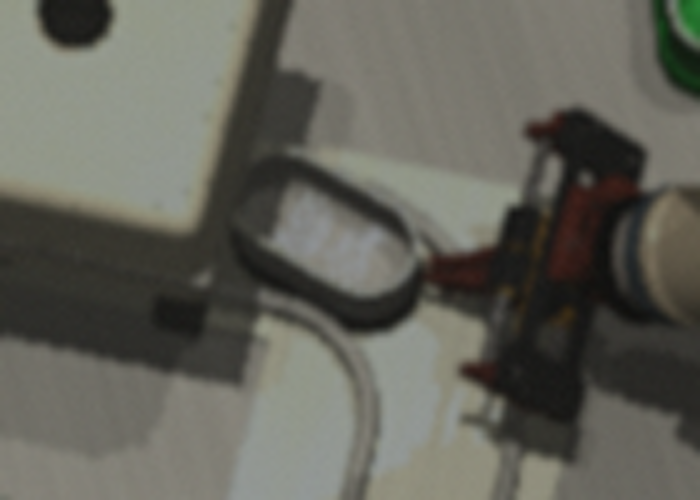

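View pics/t6.png

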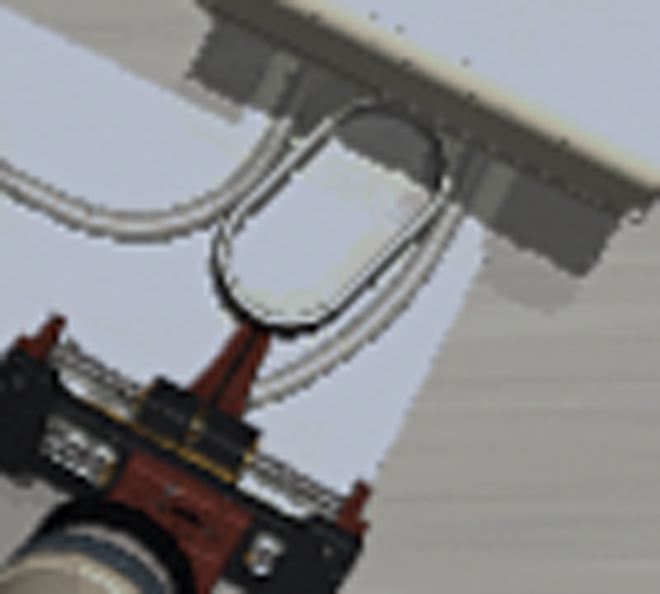

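View pics/w6.png

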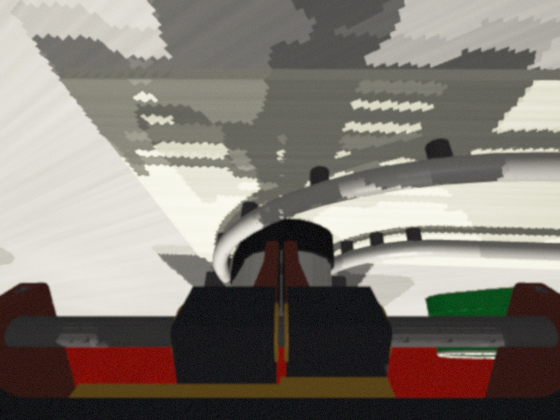

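```bash
python3 -m crank '[{"travel":[-0.05,0,0.05],"turn":0},{"travel":[-0.05,0,0.05],"turn":0},{"travel":[-0.05,-0.01,0.05],"turn":0},{"travel":[-0.05,-0.01,0.05],"turn":0}]'; python3 go2.py -80 5 50 0 3 s
```

```text
t: 21.5
ee_pos: [510.7, -55.9, 48.9]
orientation: [0.613, 2.323, -0.311]
ft_force: [-4.2, 1.7, 3.0]
width: 0.8
t 21.5 W [510.7 -55.9  48.9] St [-94.3   7.6  48.9] z_st [ 0.69 -0.05 -0.72] x_st [-0.73 -0.02 -0.69] lean 43.6 Fst [-4.5 -0.6  3. ] q [0.13 0.68 2.32 3.98 0.66 1.34]
{"travel":[-0.07,-0.02,0.06],"turn":0.00},
{"travel":[-0.07,-0.02,0.06],"turn":0.00},
{"travel":[-0.07,-0.02,0.06],"turn":0.00},
```

```bash
python3 -m crank '[{"travel":[-0.06,-0.02,0.05],"turn":0},{"travel":[-0.06,-0.02,0.05],"turn":0},{"travel":[-0.06,-0.02,0.05],"turn":0},{"travel":[-0.06,-0.02,0.05],"turn":0}]'; python3 go2.py -70 2.5 50 0 3 s
```

```text
t: 21.9
ee_pos: [519.6, -68.0, 48.9]
orientation: [0.613, 2.33, -0.313]
ft_force: [-4.4, 1.3, 1.4]
width: 0.3
t 21.9 W [519.6 -68.   48.9] St [-80.6   1.4  48.9] z_st [ 0.68 -0.05 -0.73] x_st [-0.73 -0.02 -0.68] lean 43.3 Fst [-4.4 -1.   1.4] q [0.09 0.67 2.3  3.96 0.63 1.32]
{"travel":[-0.06,0.01,0.04],"turn":0.00},
{"travel":[-0.06,0.01,0.04],"turn":0.00},
{"travel":[-0.06,0.01,0.04],"turn":0.00},
```

```bash
python3 -m crank '[{"travel":[-0.06,-0.01,0.05],"turn":0},{"travel":[-0.06,-0.01,0.05],"turn":0},{"travel":[-0.06,-0.01,0.05],"turn":0}]'; python3 go2.py -50 0 48 0 5 s
```

```text
t: 22.2
ee_pos: [526.1, -76.0, 48.4]
orientation: [0.615, 2.336, -0.314]
ft_force: [-7.9, 1.9, 3.9]
width: 0.2
t 22.2 W [526.1 -76.   48.4] St [-71.   -2.4  48.4] z_st [ 0.68 -0.06 -0.73] x_st [-0.73 -0.02 -0.68] lean 43.0 Fst [-7.8 -2.2  3.9] q [0.07 0.67 2.29 3.95 0.61 1.3 ]
{"travel":[-0.06,0.01,0.06],"turn":0.00},
{"travel":[-0.06,0.01,0.06],"turn":0.00},
{"travel":[-0.06,0.01,0.06],"turn":0.00},
{"travel":[-0.06,0.01,0.06],"turn":0.00},
{"travel":[-0.06,0.01,0.06],"turn":0.00},
```

```bash
python3 -m crank '[{"travel":[-0.06,0.02,0.055],"turn":0},{"travel":[-0.06,0.02,0.055],"turn":0},{"travel":[-0.06,0.015,0.055],"turn":0},{"travel":[-0.06,0.01,0.055],"turn":0}]'; python3 go2.py -40 0 48 0 5 s
python3 - <<'E'
from workcell import imaging
import cv2
i=imaging.get_image("side"); cv2.imwrite("pics/s7.png",cv2.resize(i[130:230,200:340],None,fx=5,fy=5,interpolation=cv2.INTER_CUBIC))
i=imaging.get_image("top"); cv2.imwrite("pics/t7.png",cv2.resize(i[150:240,270:370],None,fx=6.6,fy=6.6,interpolation=cv2.INTER_CUBIC))
E
```

```text
t: 22.6
ee_pos: [536.1, -82.3, 46.5]
orientation: [0.617, 2.346, -0.317]
ft_force: [-8.4, 3.6, 6.4]
width: 0.4
t 22.6 W [536.1 -82.3  46.5] St [-59.3  -3.   46.5] z_st [ 0.67 -0.06 -0.74] x_st [-0.74 -0.02 -0.67] lean 42.4 Fst [-9.1 -0.9  6.4] q [0.05 0.67 2.26 3.97 0.59 1.26]
{"travel":[-0.06,0.01,0.05],"turn":0.00},
{"travel":[-0.06,0.01,0.05],"turn":0.00},
{"travel":[-0.06,0.01,0.05],"turn":0.00},
{"travel":[-0.06,0.01,0.05],"turn":0.00},
{"travel":[-0.06,0.01,0.05],"turn":0.00},
```

View pics/s7.png

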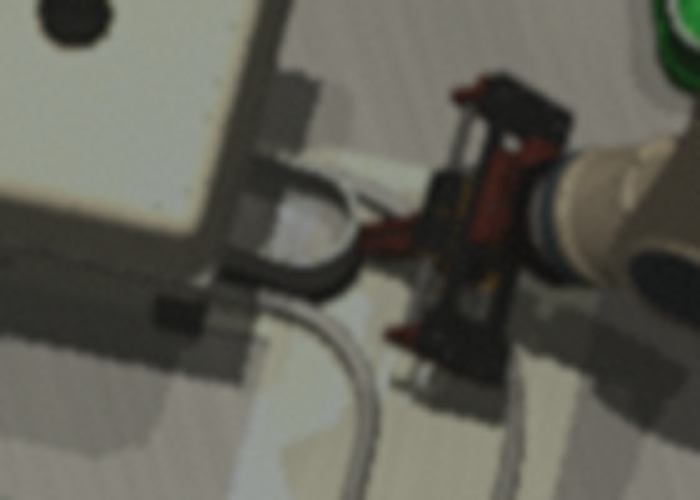

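View pics/t7.png

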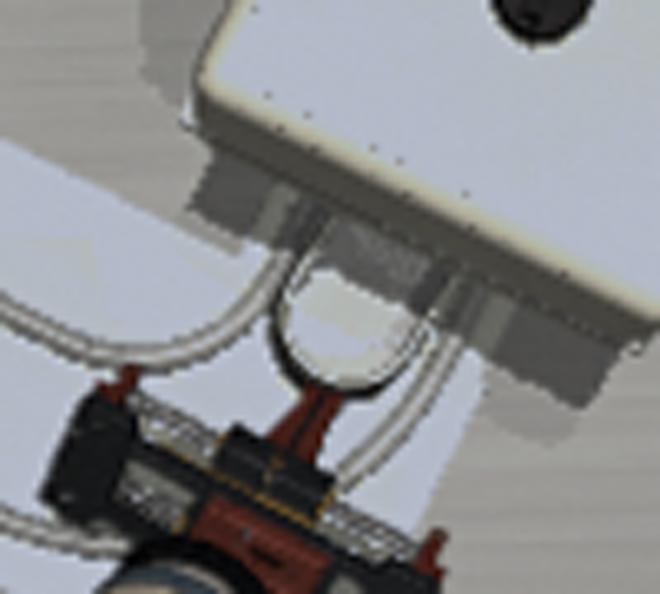

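```bash
python3 -m crank '[{"travel":[-0.07,0.01,0.06],"turn":0},{"travel":[-0.07,0.01,0.06],"turn":0},{"travel":[-0.07,0.01,0.06],"turn":0},{"travel":[-0.07,0.01,0.06],"turn":0}]'; python3 go2.py -20 0 46 0 5 s
```

```text
t: 23.1
ee_pos: [550.0, -90.9, 46.0]
orientation: [0.619, 2.351, -0.318]
ft_force: [-7.2, 2.8, 5.3]
width: 0.4
t 23.1 W [550.  -90.9  46. ] St [-42.9  -3.6  46. ] z_st [ 0.67 -0.06 -0.74] x_st [-0.74 -0.02 -0.67] lean 42.1 Fst [-7.7 -1.1  5.3] q [0.02 0.67 2.23 3.98 0.56 1.22]
{"travel":[-0.07,0.02,0.06],"turn":0.00},
{"travel":[-0.07,0.02,0.06],"turn":0.00},
{"travel":[-0.07,0.02,0.06],"turn":0.00},
{"travel":[-0.07,0.02,0.06],"turn":0.00},
{"travel":[-0.07,0.02,0.06],"turn":0.00},
```

```bash
python3 -m crank '[{"travel":[-0.075,0.01,0.06],"turn":0},{"travel":[-0.075,0.01,0.06],"turn":0},{"travel":[-0.075,0.01,0.06],"turn":0},{"travel":[-0.075,0.01,0.06],"turn":0}]'; python3 go2.py 0 0 46 0 5 s
```

```text
t: 23.5
ee_pos: [566.1, -99.6, 46.2]
orientation: [0.62, 2.355, -0.319]
ft_force: [-6.3, 1.6, 3.0]
width: 0.3
t 23.5 W [566.1 -99.6  46.2] St [-24.6  -3.4  46.2] z_st [ 0.66 -0.06 -0.74] x_st [-0.75 -0.02 -0.66] lean 41.9 Fst [-6.3 -1.7  3. ] q [-0.    0.67  2.2   4.    0.53  1.18]
{"travel":[-0.07,0.02,0.07],"turn":0.00},
{"travel":[-0.07,0.02,0.07],"turn":0.00},
{"travel":[-0.07,0.02,0.07],"turn":0.00},
{"travel":[-0.07,0.02,0.07],"turn":0.00},
{"travel":[-0.07,0.02,0.07],"turn":0.00},
```

```bash
python3 -m crank '[{"travel":[-0.075,0.02,0.065],"turn":0},{"travel":[-0.075,0.02,0.065],"turn":0},{"travel":[-0.075,0.02,0.065],"turn":0},{"travel":[-0.075,0.02,0.065],"turn":0}]'; python3 go2.py 20 0 46 0 5 s
```

```text
t: 23.9
ee_pos: [583.5, -107.3, 45.8]
orientation: [0.621, 2.359, -0.321]
ft_force: [-7.1, 1.6, 4.5]
width: 0.7
t 23.9 W [ 583.5 -107.3   45.8] St [-5.6 -1.6 45.8] z_st [ 0.66 -0.06 -0.75] x_st [-0.75 -0.02 -0.66] lean 41.7 Fst [-7.  -2.1  4.5] q [-0.02  0.68  2.16  4.02  0.5   1.13]
{"travel":[-0.08,0.01,0.07],"turn":0.00},
{"travel":[-0.08,0.01,0.07],"turn":0.00},
{"travel":[-0.08,0.01,0.07],"turn":0.00},
{"travel":[-0.08,0.01,0.07],"turn":0.00},
{"travel":[-0.08,0.01,0.07],"turn":0.00},
```

```bash
python3 -m crank '[{"travel":[-0.07,0.01,0.065],"turn":0},{"travel":[-0.07,0.01,0.065],"turn":0}]'; python3 go2.py 25 0 46 0 5 s
python3 - <<'E'
from workcell import imaging
import cv2
i=imaging.get_image("side"); cv2.imwrite("pics/s8.png",cv2.resize(i[100:230,180:340],None,fx=4.5,fy=4.5,interpolation=cv2.INTER_CUBIC))
cv2.imwrite("pics/w8.png",imaging.get_image("wrist"))
E
```

```text
t: 24.1
ee_pos: [591.4, -112.0, 45.2]
orientation: [0.622, 2.36, -0.321]
ft_force: [-6.2, 1.7, 4.5]
width: 0.4
t 24.1 W [ 591.4 -112.    45.2] St [ 3.5 -1.7 45.2] z_st [ 0.66 -0.07 -0.75] x_st [-0.75 -0.02 -0.66] lean 41.6 Fst [-6.3 -1.5  4.5] q [-0.03  0.68  2.14  4.03  0.49  1.1 ]
{"travel":[-0.07,0.01,0.05],"turn":0.00},
{"travel":[-0.07,0.01,0.05],"turn":0.00},
{"travel":[-0.07,0.01,0.05],"turn":0.00},
{"travel":[-0.07,0.01,0.05],"turn":0.00},
{"travel":[-0.07,0.01,0.05],"turn":0.00},
```

View pics/s8.png

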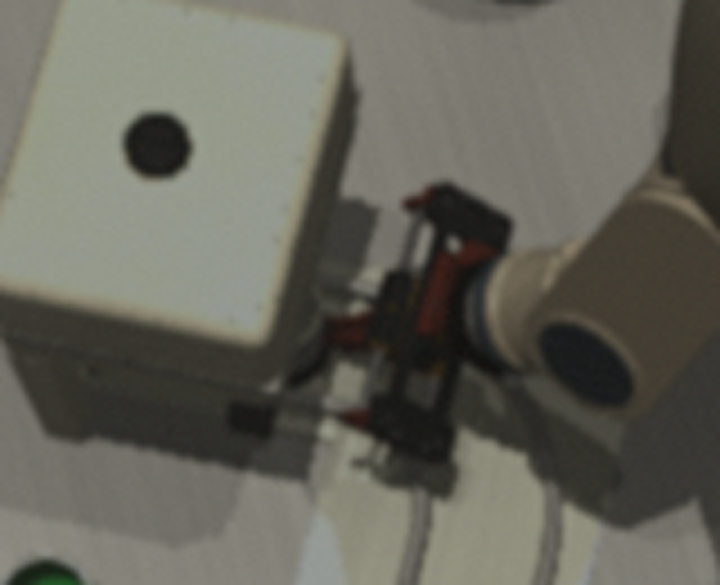

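View pics/w8.png

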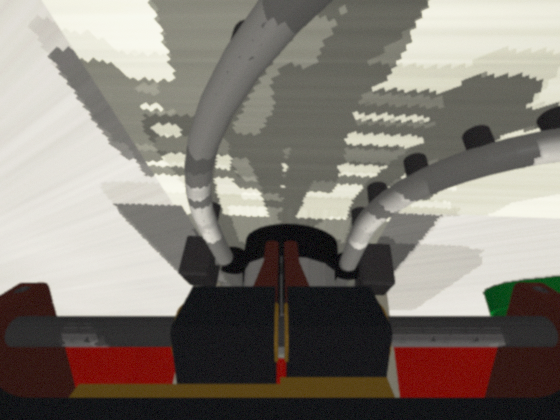

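```bash
python3 -m crank '[{"travel":[-0.06,0.01,0.05],"turn":0},{"travel":[-0.06,0.01,0.05],"turn":0},{"travel":[-0.06,0.01,0.05],"turn":0}]'; python3 go2.py
```

```text
t: 24.5
ee_pos: [601.5, -117.4, 45.0]
orientation: [0.623, 2.361, -0.322]
ft_force: [-4.9, 0.2, 1.8]
width: 0.5
t 24.5 W [ 601.5 -117.4   45. ] St [14.9 -1.5 45. ] z_st [ 0.66 -0.07 -0.75] x_st [-0.75 -0.02 -0.66] lean 41.6 Fst [-4.3 -2.2  1.8] q [-0.04  0.69  2.12  4.05  0.48  1.08]
```

```bash
python3 -m crank '[{"travel":[-0.05,0.005,0.04],"turn":0},{"travel":[-0.05,0.005,0.04],"turn":0}]'; python3 go2.py
```

```text
t: 24.7
ee_pos: [607.6, -120.7, 45.2]
orientation: [0.624, 2.361, -0.323]
ft_force: [-2.0, -0.4, 0.3]
width: 0.7
t 24.7 W [ 607.6 -120.7   45.2] St [21.9 -1.4 45.2] z_st [ 0.66 -0.07 -0.75] x_st [-0.75 -0.02 -0.66] lean 41.6 Fst [-1.6 -1.3  0.3] q [-0.05  0.69  2.11  4.06  0.47  1.06]
```

```bash
python3 -m crank '[{"travel":[-0.04,0.005,0.03],"turn":0},{"travel":[-0.02,0,0.02],"turn":0}]'; python3 go2.py
```

```text
t: 24.9
ee_pos: [611.6, -122.6, 45.3]
orientation: [0.624, 2.361, -0.322]
ft_force: [-11.0, 5.2, 8.1]
width: 0.5
t 24.9 W [ 611.6 -122.6   45.3] St [26.3 -1.1 45.3] z_st [ 0.66 -0.07 -0.75] x_st [-0.75 -0.02 -0.66] lean 41.6 Fst [-12.1  -0.9   8.1] q [-0.05  0.69  2.1   4.06  0.46  1.05]
```

```bash
python3 -m crank '[{"travel":[-0.03,0,0.02],"turn":0},{"travel":[-0.02,0,0.02],"turn":0}]'; python3 go2.py
```

```text
t: 25.1
ee_pos: [611.7, -122.8, 44.8]
orientation: [0.622, 2.366, -0.321]
ft_force: [-10.9, 6.3, 8.0]
width: 0.8
t 25.1 W [ 611.7 -122.8   44.8] St [26.5 -1.2 44.8] z_st [ 0.66 -0.07 -0.75] x_st [-0.75 -0.02 -0.66] lean 41.3 Fst [-12.6   0.2   8. ] q [-0.05  0.69  2.1   4.07  0.45  1.04]
```

```bash
python3 -m crank '[{"travel":[-0.03,0,0.03],"turn":0},{"travel":[0,0,0],"turn":0}]'; python3 go2.py; python3 -m crank '[{"travel":[0.06,0,-0.06],"turn":0},{"travel":[0.2,0,-0.2],"turn":0},{"travel":[0.4,0,-0.3],"turn":0},{"travel":[0.4,0,-0.3],"turn":0},{"travel":[0.4,0,-0.4],"turn":0},{"travel":[0,0,0],"turn":0}]'; python3 go2.py
python3 - <<'E'
from workcell import imaging
import cv2
cv2.imwrite("pics/w9.png",imaging.get_image("wrist"))
cv2.imwrite("pics/s9.png",imaging.get_image("side"))
E
```

```text
t: 25.3
ee_pos: [611.2, -122.6, 44.4]
orientation: [0.62, 2.37, -0.32]
ft_force: [-2.6, 0.4, 1.4]
width: 0.6
t 25.3 W [ 611.2 -122.6   44.4] St [26.  -1.3 44.4] z_st [ 0.65 -0.06 -0.75] x_st [-0.76 -0.03 -0.65] lean 41.1 Fst [-2.4 -0.9  1.4] q [-0.05  0.69  2.1   4.07  0.45  1.04]
t: 25.9
ee_pos: [526.4, -71.1, 45.8]
orientation: [0.619, 2.364, -0.318]
ft_force: [0.4, 0.3, -0.6]
width: 0.6
t 25.9 W [526.4 -71.1  45.8] St [-73.2   2.   45.8] z_st [ 0.66 -0.06 -0.75] x_st [-0.75 -0.02 -0.66] lean 41.5 Fst [ 0.2  0.4 -0.6] q [0.07 0.66 2.27 4.01 0.58 1.24]
```

View pics/w9.png

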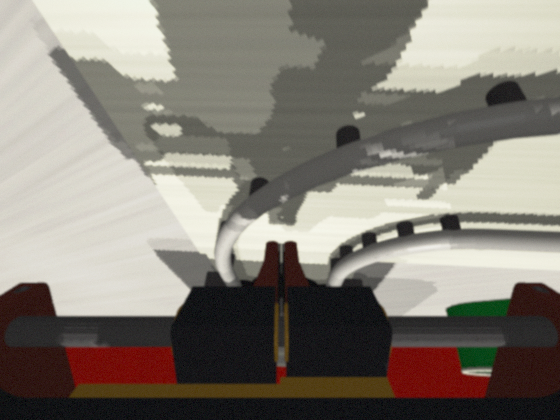

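```bash
python3 go2.py -115 0 75 0 4 s
```

```text
t 26.0 W [530.1 -72.   46.6] St [-69.5   3.   46.6] z_st [ 0.66 -0.06 -0.75] x_st [-0.75 -0.02 -0.66] lean 41.7 Fst [0.3 0.1 0.7] q [0.07 0.66 2.27 4.01 0.58 1.24]
{"travel":[0.08,-0.03,-0.26],"turn":0.00},
{"travel":[0.08,-0.03,-0.26],"turn":0.00},
{"travel":[0.08,-0.03,-0.26],"turn":0.00},
{"travel":[0.08,-0.03,-0.26],"turn":0.00},
```

View pics/s9.png

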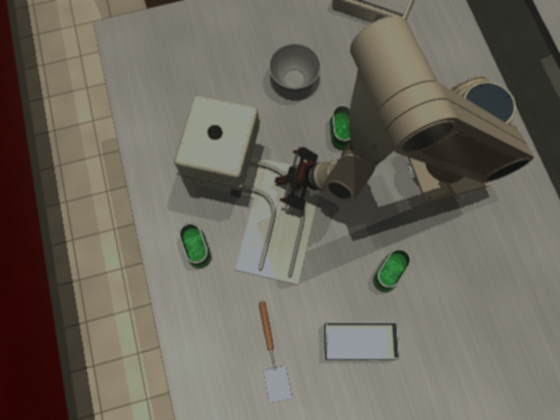

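```bash
python3 -m crank '[{"travel":[0.09,-0.02,-0.26],"turn":0},{"travel":[0.09,-0.02,-0.26],"turn":0},{"travel":[0.09,-0.02,-0.26],"turn":0},{"travel":[0.09,0,-0.26],"turn":0},{"travel":[0,0,0],"turn":0},{"travel":[0,0,0],"turn":0},{"travel":[0,0,0],"turn":0},{"travel":[0,0,0],"turn":0},{"travel":[0,0,0],"turn":0}]' 1; python3 go2.py
python3 - <<'E'
from workcell import imaging
import cv2
i=imaging.get_image("wrist");cv2.imwrite("pics/w10.png",i)
cv2.imwrite("pics/w10z.png",cv2.resize(i[180:330,160:400],None,fx=3.2,fy=3.2,interpolation=cv2.INTER_CUBIC))
print(imaging.camera_info("wrist"))
E
```

```text
t: 26.9
ee_pos: [488.3, -47.8, 77.7]
orientation: [0.622, 2.352, -0.315]
ft_force: [-0.5, -0.8, 0.2]
width: 69.4
t 26.9 W [488.3 -47.8  77.7] St [-117.8    3.6   77.7] z_st [ 0.67 -0.06 -0.74] x_st [-0.75 -0.02 -0.67] lean 42.0 Fst [ 0.  -1.   0.2] q [0.16 0.57 2.35 4.11 0.59 1.22]
{'camera_matrix': array([[294.47911987,   0.        , 280.90610235],
       [  0.        , 294.47911987, 208.97255512],
       [  0.        ,   0.        ,   1.        ]]), 'rvec': array([-1.86242352, -1.09652426, -0.54780107]), 'tvec': array([-205.27697488, -270.35473734, -172.17622476])}
```

View pics/w10z.png

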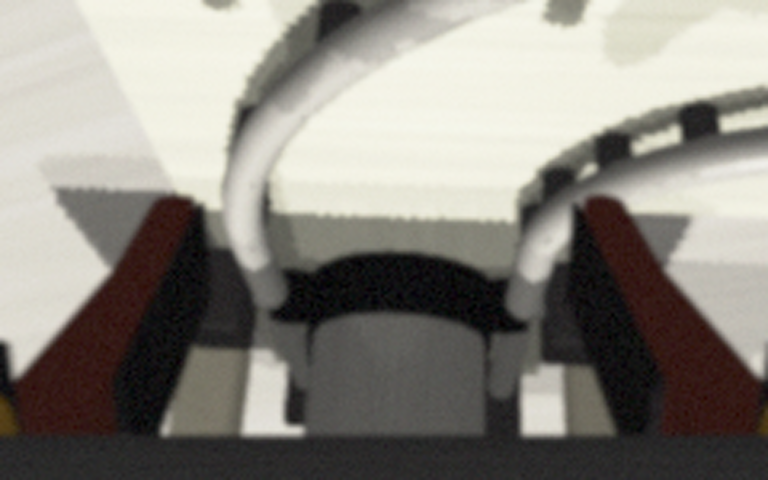

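Run:
```python
from h import *
from workcell import imaging
S=np.load("S.npy"); c=imaging.camera_info("wrist")
for x in (20,30,35,38,40,42,45):
    P=s2w([(x,0,6),(x,0,28),(x+3.5,0,28)],S); uv=cv2.projectPoints(P,c['rvec'],c['tvec'],c['camera_matrix'],None)[0].reshape(-1,2)
    print(x,((uv-[160,180])*3.2).round(0).tolist())
P=s2w([(57,30,6),(57,-30,6),(57,30,22),(57,-30,22),(-0,-45,26),(0,45,26)],S); print(((cv2.projectPoints(P,c['rvec'],c['tvec'],c['camera_matrix'],None)[0].reshape(-1,2)-[160,180])*3.2).round().tolist())
```

```text
20 [[398.0, 227.0], [395.0, 290.0], [395.0, 293.0]]
30 [[399.0, 238.0], [395.0, 300.0], [396.0, 303.0]]
35 [[399.0, 244.0], [396.0, 305.0], [396.0, 308.0]]
38 [[399.0, 247.0], [396.0, 308.0], [396.0, 311.0]]
40 [[399.0, 249.0], [396.0, 310.0], [396.0, 313.0]]
42 [[399.0, 251.0], [396.0, 311.0], [396.0, 315.0]]
45 [[400.0, 254.0], [396.0, 314.0], [396.0, 317.0]]
[[481.0, 270.0], [319.0, 263.0], [481.0, 312.0], [315.0, 304.0], [249.0, 255.0], [542.0, 268.0]]
```

```bash
python3 -m crank '[{"travel":[0.1,0,-0.3],"turn":0},{"travel":[0,0,0],"turn":0},{"travel":[0,0,0],"turn":0}]'
python3 - <<'E'
from workcell import imaging
import cv2,numpy as np
a=cv2.imread("pics/top0.png"); b=imaging.get_image("top"); cv2.imwrite("pics/t11.png",b)
d=cv2.absdiff(a,b).max(2)
for n,(x0,y0,x1,y1) in dict(spat=(110,150,215,190),loaf=(110,205,180,295),bowl=(395,225,475,300),g1=(240,100,298,145),g2=(175,270,225,325),g3=(330,275,385,312),head=(298,100,405,205)).items(): print(n,(d[y0:y1,x0:x1]>40).mean().round(3))
E
```

```text
t: 27.25
ee_pos: [477.3, -40.7, 85.1]
orientation: [0.623, 2.352, -0.316]
ft_force: [0.3, 0.4, 0.3]
width: 87.5
spat 0.0
loaf 0.0
bowl 0.0
g1 0.0
g2 0.009
g3 0.0
head 0.0
```

View pics/t11.png

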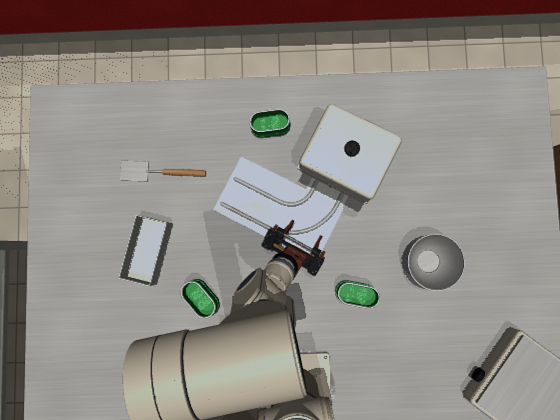

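The bystanders and the head look unchanged in the top view. The gripper is clear of everything and reads no force, so I'm handing the job in.

```bash
python3 -c "
from workcell import workorder; print(workorder.close_job())"
```

```text
the job is handed in; nothing more can be done
None
```

The tin is home against the end stop, and I handed the job in at about 27 s of the 67 s allowed, with the gripper clear of everything and reading no force.

- **How it went:** I pushed the tin down the straight and most of the bend with the tool upright. I then leaned the tool back about 42 degrees and pushed the tin past the rollers to the stop. The moves have no tilt command, so I got the lean by driving the arm to its reach limit in free space. It then needed a wrist turn-over to bring the leaned tool to the lane.
- **Home check:** The push force was 4–9 N at the rollers and fell to about 2 N once past. It rose to 12 N with no further travel, at 26 mm where about 25 mm was expected. The wrist camera then showed the tin's rear end at about x = 40–44 mm, against 40 mm for home, which agrees within the measuring error.
- **Bystanders:** The top view before and after shows no change at the bowl, loaf tin, spatula or warming head. One green look-alike, near pixel (200,298), differed in 0.9 % of its pixels. I took that as the arm's shadow but did not check it further.
- **Not perfect:** In the bend the finger briefly rubbed the outer bar at about 11 N, so I eased back and raised the tip above the bars. One push in the bend also reached about 26 N in total, and I eased back and went slower after it.

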